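# Set the tea corner for the next brew

### The arm

A 6-joint arm with a two-finger parallel gripper is mounted at the origin on the work surface. World frame = base frame: x ahead of the robot, y to its left, z up, the work surface at z = 0. Lengths are in m, angles in rad, forces in N, time in s.
With the tool pointing down it reaches from about 0.375 to 0.975 m from the base axis. Payload 3.8 kg.
Tool frame: the origin (TCP) lies between the finger pads; the fingertips stand 8 mm ahead of it and the grasp point (between the pads) lies 11 mm behind it (tcp_to_tips is the distance from the TCP to the fingertips, in m); z points along the fingers, y is the line along which they close (so a half turn about z gives the same grasp; the last joint's range is limited). The gripper opens to 85 mm and grips with 20 to 120 N. Pads are 22 mm wide; open, the fingers measure 114 mm over their backs; the gripper's body (76 mm by 85 mm) begins 54 mm behind the grasp point. The pads swing forward as they close: fully open they stand 13 mm farther back than shut.
Start: joints at [1.149, 0.264, 1.604, -0, 1.274, -0.037], TCP at [0.253, 0.626, 0.239] pointing down, gripper open.
Joint ranges: [-2.63, 2.63], [-0.94, 2.18], [0.31, 2.57], [-1.31, 4.45], [0, 2.66], [-2.55, 2.55]. Speed limits (rad/s): [2.57, 2.57, 3.14, 3.14, 3.14, 3.14].

### API

Orientations are given as a rotation vector (axis times angle).
In Python, from workcell import * gives the robot as it stands.
- The arm moves only by the tool move_arm, never from a script. Its argument "series" is one flat list of numbers, 7 for each row, row after row: the finger opening in cm, from 0 to 8.54, then the shift along the tool's x, y, z in cm, then the turn, a rotation vector about the tool's x, y, z in degrees. A call has 1 to 5 rows; each row shifts and turns the commanded pose from where the row before left it, along the tool's axes as they then stand; what a row does not reach is not made up. A row lasts 1/8 s, in which the tool goes at most 62.5 mm and 10.7 degrees, less where a joint would pass 70% of its speed; a pose out of reach is approached as far as the arm can. A call is refused whole if a number of a shift passes 6.25 or a number of a turn 10.7, either way. A call with a gripper value outside its range is refused whole. The fingers move at their own pace and stop on an object; "grip_force" is the grip in N (left out, the last holds). Time passes only in rows, so rows that do not move let the fingers close. It gives the time, the measured TCP pose, the force, the opening and the grip force at its end, in the units of the state.
- read_state(): the state, without advancing time (a new reading comes with each control period).
- read_camera(name): name is "scene" or "side" or "wrist"; returns the picture (384x512x3 uint8, red, green, blue); there is no depth.
- calibration(name): a dict with "camera_matrix" (3x3 intrinsics, pixels), "rvec" (rotation vector, rad) and "tvec" (3), from world to camera coordinates, as OpenCV has them. Camera axes: x right, y down, z forward; pixel columns grow to the right and rows downward; lengths in m; the calibration is good to about 2 mm. The wrist camera is an equidistant fisheye: a pixel r from the principal point sees the ray r / f radians off the axis. A picture is of the moment at which its call begins: read the wrist's pose just before it. calibration takes no time and is no camera call; for the wrist camera it gives the pose at the moment of the call.
- finish_job(): hands the job in; it is judged then, once.
The state is a dict: "time": time; "q": joint angles; "joint_vel": joint speeds; "joint_torque": joint torques, N m; "tool_pos": TCP position; "tcp_rot": TCP orientation; "wrist_force": force on the tool from outside, world axes, zero at the start; "torque": the same for the moment, N m; "width": opening from 0.0 (shut) to 1.0 (fully open); "grip_force": force on a finger pad.
Only numpy, scipy, OpenCV 4.12 (cv2) and the standard library are available. Lean on these libraries where they do the work, as an engineer would, in place of code of your own. Each camera call takes 0.05 s, during which the arm holds its last target. There are 200 camera calls.

### The job

Get the shop's tea corner ready for the next brew: without lifting either pot, slide the saucepan from the red boiling ring across to the yellow keep-warm ring, then slide the kettle from its white resting ring onto the boiling ring, each standing wholly inside its ring. Stand every tea tin that is out on the counter upright in the tea drawer, large tins in the wide front row and small tins in the narrow rear row, then push the drawer home past its catch. Leave the sugar jar, mug and carton where they are.

Things in the scene. Friction and masses are not known exactly. Their poses are not given: they have to be found in the camera images.
- hotplate: three-ring electric hot plate, fixed: steel slab with a flat black glass top, 240 mm deep (its x), 560 mm wide (its y), 45 mm high. Origin: centre of its underside; +x points to its back. The three printed rings lie 180 mm apart along its y, 30 mm behind its middle. The glass is level, 45 mm above the counter, and smooth (friction about 0.25 under the pots)
- boil_ring: the boiling ring, always the middle one: red double circle, 170 mm outside, printed flat on the glass. Origin: its centre, at the height of the glass
- warm_ring: the keep-warm ring, one of the two end positions: one bold yellow circle, 170 mm outside, with a small yellow dot in its centre. Origin: its centre, at the height of the glass
- rest_ring: the unheated resting ring, at the other end: one thin white circle, 170 mm outside. Origin: its centre, at the height of the glass
- saucepan: lidded aluminium saucepan, 0.6 to 0.95 kg, base 124 mm across, rim 132 mm, 88 mm high; knob of the fixed lid up to 106 mm. Black bar handle along its -x, level, 18 mm wide, 12 mm thick, free from 76 to 140 mm from the axis, its middle 66 mm above the base. Origin: centre of the base, z up. Starts on the boiling ring, handle roughly towards the robot
- kettle: low red kettle, 0.65 to 1 kg, base 132 mm across, widest 144 mm, spout along its +x to 115 mm from the axis. Fixed black bow handle over the lid: level bar 14 mm square along its x, 100 mm long, its middle 120 mm above the base, on posts 46 mm fore and aft; the lid knob under it ends at 93 mm. Origin: centre of the base, z up. Starts on the resting ring
- tea_cabinet: slim wooden one-drawer tea cabinet, fixed on the counter, 290 mm wide, 200 mm deep, 80 mm high. Origin: middle of the foot of its front face, at counter level; +x points to its back, the drawer comes out along its -x
- drawer (a joint): how far the drawer stands open, m: 0 home, 0.17 at the stop. About 1.5 N of friction; from 14 to 6 mm before home a sprung roller catch adds up to about 4 N, then draws the drawer home. Front panel 286 mm wide, 14 mm thick, from 4 to 70 mm above the counter; it moves with the drawer and meets the cabinet's front face when home
- row_large (a point): centre of the floor of the drawer's front row, the wide one for large tins; moves with the drawer, axes as the cabinet's. The row runs across the drawer (its y), 256 mm between the side walls, and is 78 mm wide (its x). The floor is 12 mm above the counter; side walls rise 24 mm above it, the front panel 58 mm
- row_small (a point): centre of the floor of the drawer's rear row, the narrow one for small tins, 75 mm behind row_large at the same height; runs across the drawer, 256 mm long, 60 mm wide. A divider 6 mm thick stands 14 mm above the floor between the rows; rear wall 24 mm. With the drawer open 148 mm or more the whole row is clear of the cabinet
- handle (a point): middle of the drawer's bar handle, a dark steel bar about 10 mm thick and 100 mm long across the drawer, 35 mm in front of the front panel and 48 mm above the counter; moves with the drawer
- sugar_jar: bystander: glass jar with brass lid, 68 mm across, 110 mm high, standing on the cabinet. Origin: centre of its underside
- mug: bystander: blue mug, 80 mm across, 90 mm high, on the counter between hot plate and cabinet. Origin: centre of its underside
- tea_carton: bystander: flat orange tea carton, 70 x 100 x 50 mm high, lying on the cabinet beside the jar. Origin: centre of its underside
- tin_large1: large closed round tea tin, green with a brass-coloured lid, 58 mm across and 45 mm tall, 120 g; may be absent. Origin: centre of its underside, z up. Starts upright on the counter in front of the hot plate, the two sizes mixed
- tin_small1: small closed round tea tin, green with a brass-coloured lid, 42 mm across and 45 mm tall, 70 g; may be absent. Origin: centre of its underside, z up. Starts upright on the counter in front of the hot plate, the two sizes mixed
- tin_small2: small closed round tea tin, green with a brass-coloured lid, 42 mm across and 45 mm tall, 70 g; may be absent. Origin: centre of its underside, z up. Starts upright on the counter in front of the hot plate, the two sizes mixed
- tin_large2: large closed round tea tin, green with a brass-coloured lid, 58 mm across and 45 mm tall, 120 g; may be absent. Origin: centre of its underside, z up. Starts upright on the counter in front of the hot plate, the two sizes mixed
- tin_small3: small closed round tea tin, green with a brass-coloured lid, 42 mm across and 45 mm tall, 70 g; may be absent. Origin: centre of its underside, z up. Starts upright on the counter in front of the hot plate, the two sizes mixed
Mind the look-alikes: they are no part of the job. Leave any black or blue look-alike of the tin_large1 alone.

How it is judged:
By the outcome, as a careful person would: the job done as asked, in the order asked, and still so for the second after the job is handed in, with the robot touching nothing.
Of tin_large1, tin_small1, tin_small2, tin_large2, tin_small3 only 3 to 5 are there at a start; the rules pass over those that are not, and their reading is None.
At some moment in a run one of tin_large1, tin_small1, tin_small2, tin_large2, tin_small3 may be knocked a few centimetres aside while the robot is not near it.
It also fails if it takes over 210 s, if anything falls off the work surface, if the arm or the gripper's body presses on something with over 40 N, if the wrist force passes 120 N, or if a joint passes its speed limit or range.

## Working session

There is one attempt and no reset: what is moved stays moved. The work goes in short steps, Python scripts to look and compute and a tool call to move; the robot and the scene stay as the last step left them, time stands still between calls to the robot, and variables do not carry over. Pictures are saved under pics/ and viewed, at most 14 in all, crops included, and the job is handed in when it is done.

Besides the shell and the picture viewer there is one more tool, called after "Request:" as name(argument=value, ...) on one line, values as JSON. move_arm: Moves the arm, as the interface text tells. Its arguments: {"type":"object","properties":{"series":{"type":"array"},"grip_force":{"type":"number"}},"required":["series"]}

```bash
mkdir -p pics; cat > h.py <<'E'
from workcell import *
import numpy as np, cv2
def snap(n,f):
    c=calibration(n); im=read_camera(n); cv2.imwrite('pics/'+f+'.png',im[:,:,::-1]); np.savez('pics/'+f+'.npz',im=im,K=c['camera_matrix'],r=np.array(c['rvec'],float),t=np.array(c['tvec'],float),fish=(n=='wrist')); return im
def load(f): return np.load('pics/'+f+'.npz')
def ray(d,u,v):
    K=d['K'];R=cv2.Rodrigues(d['r'])[0]
    x=np.array([(u-K[0,2])/K[0,0],(v-K[1,2])/K[1,1]])
    if d['fish']:
        th=np.linalg.norm(x); c=np.r_[x/max(th,1e-9)*np.sin(th),np.cos(th)]
    else: c=np.r_[x,1.]
    return -R.T@d['t'].ravel(), R.T@c/np.linalg.norm(c)
def onz(d,u,v,z):
    o,r=ray(d,u,v); return o+r*(z-o[2])/r[2]
def tri(d1,p1,d2,p2):
    o1,a=ray(d1,*p1);o2,b=ray(d2,*p2)
    s=np.linalg.lstsq(np.c_[a,-b],o2-o1,rcond=None)[0]; P=o1+a*s[0];Q=o2+b*s[1]
    return (P+Q)/2, np.linalg.norm(P-Q)
def proj(d,P):
    R=cv2.Rodrigues(d['r'])[0]; c=R@np.asarray(P,float)+d['t'].ravel()
    if d['fish']:
        n=np.hypot(c[0],c[1]); x=c[:2]/n*np.arctan2(n,c[2])
    else: x=c[:2]/c[2]
    return d['K'][0,0]*x[0]+d['K'][0,2], d['K'][1,1]*x[1]+d['K'][1,2]
E
python3 - <<'E'
from h import *
a=snap('scene','s0');b=snap('side','d0');c=snap('wrist','w0')
np.set_printoptions(precision=3,suppress=True)
for n in('s0','d0','w0'):
    d=load(n);print(n,d['K'].tolist(),ray(d,256,192))
cv2.imwrite('pics/a0.png',cv2.resize(a[:,:,::-1],(800,600)));cv2.imwrite('pics/b0.png',cv2.resize(b[:,:,::-1],(800,600)))
print(read_state())
E
```

```text
s0 [[466.19430841067015, 0.0, 249.34067998020646], [0.0, 466.19430841067015, 192.19929277320003], [0.0, 0.0, 1.0]] (array([ 1.053, -0.546,  1.342]), array([-0.372,  0.401, -0.837]))
d0 [[372.3963939566293, 0.0, 255.04974666162533], [0.0, 372.3963939566293, 184.0820144100509], [0.0, 0.0, 1.0]] (array([-0.199, -0.613,  0.668]), array([ 0.606,  0.587, -0.537]))
w0 [[297.3186396354542, 0.0, 256.64520676997233], [0.0, 297.3186396354542, 188.73533752985827], [0.0, 0.0, 1.0]] (array([0.193, 0.65 , 0.374]), array([ 0.252, -0.106, -0.962]))
{'time': 0.15, 'q': array([ 1.149,  0.265,  1.605,  0.   ,  1.274, -0.037]), 'joint_vel': array([ 0.001, -0.003, -0.005, -0.   , -0.001, -0.002]), 'joint_torque': array([ -0.   , -51.591, -36.796,  -0.   ,   0.008,   0.   ]), 'tool_pos': array([0.253, 0.625, 0.238]), 'tcp_rot': array([-0.601, -3.083,  0.003]), 'wrist_force': array([-0.055,  0.102,  0.547]), 'torque': array([ 0.012, -0.021,  0.001]), 'grip_force': 0.0, 'width': 1.0021798502774528}
```

View pics/a0.png

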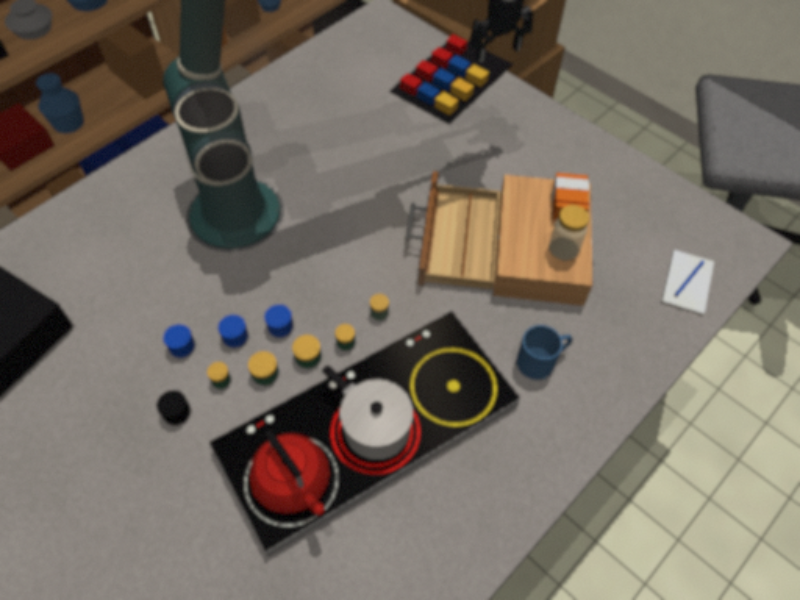

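View pics/b0.png

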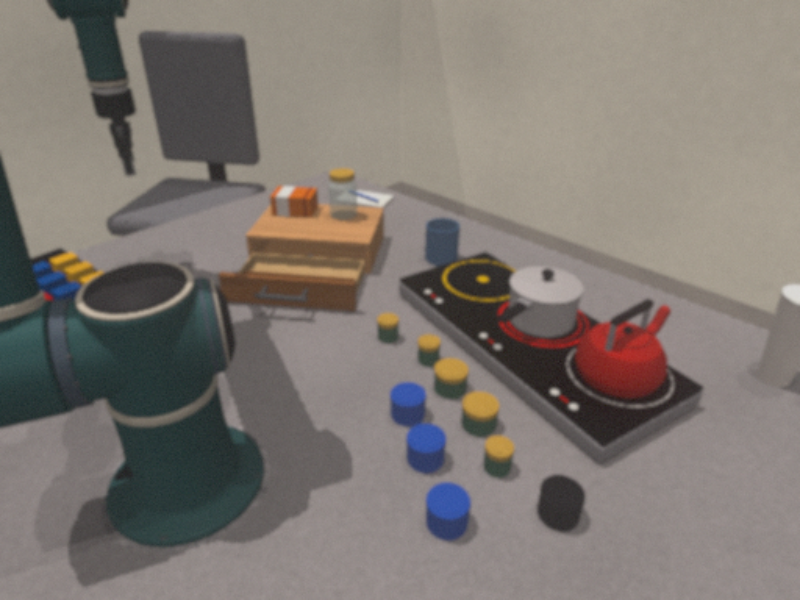

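View pics/w0.png

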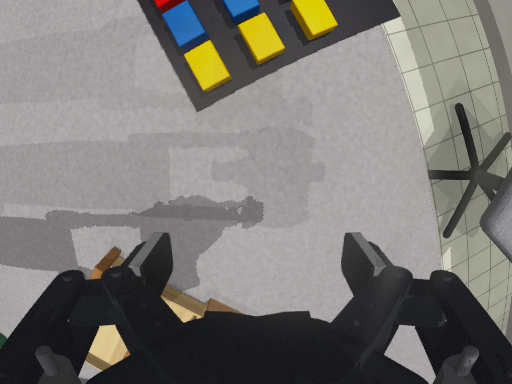

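The scene picture (800 px wide) shows five green tins with brass lids: small ones at (218,372), (345,335) and (379,304), large ones at (263,365) and (307,349). The look-alikes are three blue at (179,340), (233,330) and (279,320), and one black at (173,407). The kettle is on the white ring at (290,475), the pan on the red ring at (376,418), and the yellow ring is free at (453,386). The drawer is partly open at (465,235).

```bash
cat > m.py <<'E'
from h import *
np.set_printoptions(precision=4,suppress=True)
def masks(im):
    h=cv2.cvtColor(im,cv2.COLOR_RGB2HSV); H,S,V=cv2.split(h)
    return H,S,V
def blobs(m,amin=60):
    n,l,s,c=cv2.connectedComponentsWithStats(m.astype(np.uint8))
    return [(s[i,4],c[i],s[i,:4],l==i) for i in range(1,n) if s[i,4]>=amin]
E
python3 - <<'E'
from m import *
S0,D0=load('s0'),load('d0')
E={}
for k,d in(('s',S0),('d',D0)):
    im=d['im'];H,S,V=masks(im)
    br=(H>14)&(H<32)&(S>120)&(V>100)
    L=[]
    for a,c,b,m in blobs(br,40): print(k,'brass',a,c,b,onz(d,*c,.045)); L.append(c)
    E[k]=L
    red=((H<8)|(H>172))&(S>140)&(V>60)
    for a,c,b,m in blobs(red,15): print(k,'red',a,c,b)
# enlarge hotplate & cabinet crops
def crop(im,x0,y0,x1,y1,f,n): cv2.imwrite('pics/'+n+'.png',cv2.resize(im[y0:y1,x0:x1,::-1],None,fx=f,fy=f,interpolation=cv2.INTER_CUBIC))
crop(S0['im'],95,105,390,355,2.4,'c_s');
a=cv2.resize(D0['im'][120:300,130:460,::-1],None,fx=2.4,fy=2.4,interpolation=cv2.INTER_CUBIC);cv2.imwrite('pics/c_d.png',a)
E
```

```text
s brass 132 [183.3182  12.4015] [166   1  32  24] [-0.4139  0.5346  0.045 ]
s brass 307 [39.8339 24.9837] [ 9  6 67 35] [-0.7914  0.0415  0.045 ]
s brass 94 [305.2447  45.7447] [299  41  14  10] [0.117 0.745 0.045]
s brass 96 [295.5  54.5] [289  50  14  10] [0.1238 0.6758 0.045 ]
s brass 101 [285.5545  63.7327] [279  59  14  11] [0.1316 0.606  0.045 ]
s brass 505 [50.004  91.4614] [  0  65 101  61] [-0.4132 -0.148   0.045 ]
s brass 2519 [341.0329 151.497 ] [317 113  61  71] [0.5724 0.4082 0.045 ]
s brass 141 [298.0355 151.4113] [295 125   8  54] [0.4641 0.3023 0.045 ]
s brass 261 [367.3218 138.3257] [357 131  21  17] [0.6025 0.5217 0.045 ]
s brass 98 [242.2245 193.5   ] [237 189  12  10] [0.4485 0.0394 0.045 ]
s brass 110 [220.4182 213.    ] [215 208  12  11] [ 0.4512 -0.063   0.045 ]
s brass 225 [195.6267 222.1289] [187 214  18  17] [ 0.4193 -0.1416  0.045 ]
s brass 501 [289.3832 247.992 ] [262 222  57  52] [ 0.6934 -0.0005  0.045 ]
s brass 236 [167.4703 232.9958] [159 225  18  17] [ 0.3853 -0.2298  0.045 ]
s brass 122 [138.9426 237.4262] [133 232  13  12] [ 0.3337 -0.3023  0.045 ]

[... 379 characters left out ...]
 [ 47.1202 171.0519] [ 32 162  34  20] [0.0981 0.666  0.045 ]
d brass 178 [297.4438 182.8989] [283 167  43  27] [0.6369 0.01   0.045 ]
d brass 93 [247.871  204.8172] [242 201  13   9] [0.4359 0.0352 0.045 ]
d brass 109 [274.1651 219.0367] [268 214  13  11] [ 0.4382 -0.0668  0.045 ]
d brass 261 [288.1379 236.7625] [278 230  21  15] [ 0.4062 -0.1445  0.045 ]
d brass 328 [307.0244 259.311 ] [296 251  23  18] [ 0.3728 -0.232   0.045 ]
d brass 219 [319.105  286.2329] [311 279  18  16] [ 0.3227 -0.3043  0.045 ]
d red 17 [ 30.5294 189.7647] [ 28 188   6   4]
d red 37 [321.1351 196.8649] [318 193   8   9]
d red 2596 [391.0443 227.0963] [319 196 109  59]
d red 21 [360.619  255.0952] [358 253   6   5]
```

View pics/c_s.png

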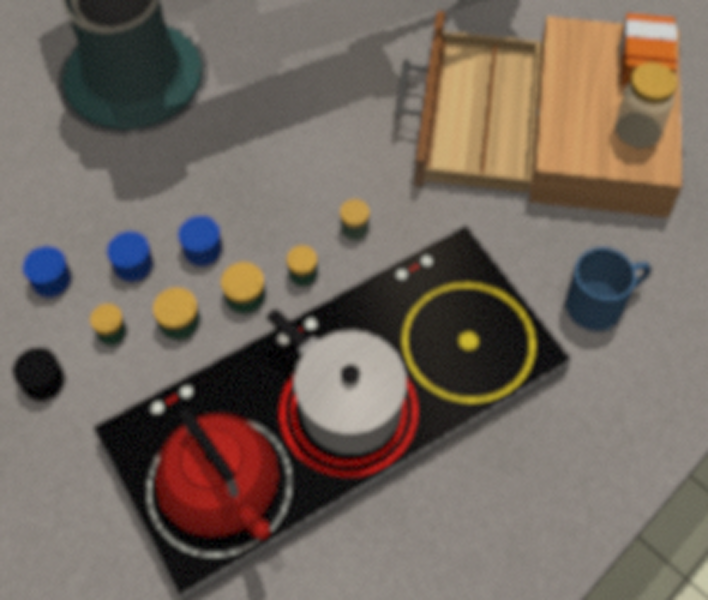

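View pics/c_d.png

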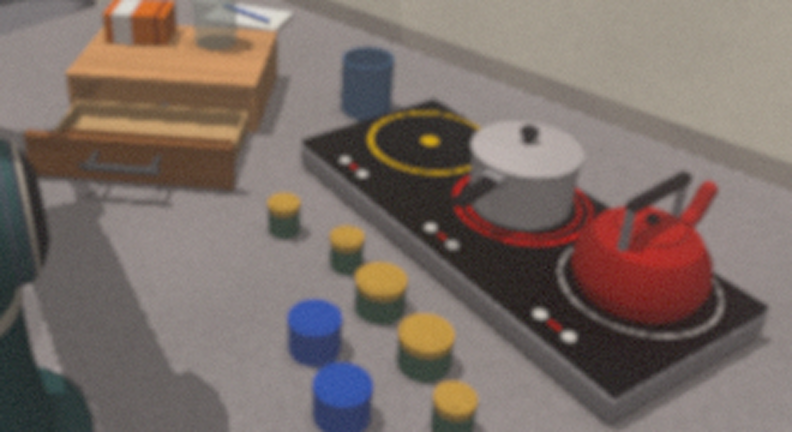

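Both crops agree on the layout. The pan handle points to the robot, with its tip at scene crop px (278,316). The kettle bow bar runs (187,413) to (232,490), with its spout towards the back right.

```bash
python3 - <<'E'
from m import *
S,D=load('s0'),load('d0')
sc=lambda x,y:(95+x/2.4-.3,105+y/2.4-.3); dc=lambda x,y:(130+x/2.4-.3,120+y/2.4-.3)
for p,q in zip([(242.2,193.5),(220.4,213),(195.6,222.1),(167.5,233),(138.9,237.4)],[(247.9,204.8),(274.2,219),(288.1,236.8),(307,259.3),(319.1,286.2)]): print('lid',*tri(S,p,D,q))
T={'pan knob':((350,372),(530,130)),'pan handle tip':((274,317),(466,200)),'kettle bar near':((187,412),(627,208)),'kettle bar far':((232,487),(686,180)),
'hp near-left':((97,428),(610,400)),'hp near-right(front left)':((465,228),(303,145)),'hp backleft':((568,358),(433,100)),'yellow dot':((468,341),(430,141)),
'panel top L':((440,14),(28,133)),'panel top R':((421,160),(245,152)),'cab top front L':((545,18),(70,72)),'cab top front R':((533,178),(250,80)),'bar L':((407,67),(84,158)),'bar R':((400,140),(158,166))}
for k,(a,b) in T.items():
    print(k,*tri(S,sc(*a),D,dc(*b)))
def ring(m,z):
    v,u=np.nonzero(m); P=np.array([onz(S,x,y,z)[:2] for x,y in zip(u,v)])
    A=np.c_[2*P,np.ones(len(P))]; s=np.linalg.lstsq(A,(P**2).sum(1),rcond=None)[0]
    return s[:2],np.sqrt(s[2]+s[:2]@s[:2]),np.percentile(np.linalg.norm(P-s[:2],axis=1),[2,98])
H,Sa,V=masks(S['im'])
b=[x for x in blobs((H>14)&(H<32)&(Sa>120)&(V>100),400) if 250<x[1][0]<300][0]; print('yellow',ring(b[3],.045))
m=((H<8)|(H>172))&(Sa>140)&(V>60);b=[x for x in blobs(m,400) if abs(x[1][0]-239.5)<1][0]; print('red',ring(b[3],.045))
for n,P in (('hp corners z.045',[(97,428),(465,228),(568,358),(180,597)]),):
    for p in P: print(n,onz(S,*sc(*p),.045))
for p in [(545,18),(533,178),(680,187)]: print('cab z.08',onz(S,*sc(*p),.08))
for p in [(440,12),(421,160)]: print('panel top z.07',onz(S,*sc(*p),.07))
E
```

```text
lid [0.4444 0.0434 0.0367] 0.0006076071117228677
lid [ 0.4471 -0.0596  0.0365] 0.0005004239842627931
lid [ 0.4146 -0.1384  0.0361] 0.0009377180770135269
lid [ 0.3807 -0.2272  0.0364] 0.0009094231683586618
lid [ 0.3292 -0.3007  0.0373] 0.0004966676650359742
pan knob [ 0.6477 -0.1656  0.1449] 0.00034065471048318283
pan handle tip [ 0.5172 -0.1695  0.1108] 0.002923410051053725
kettle bar near [ 0.5559 -0.3332  0.1593] 0.0009959419583286785
kettle bar far [ 0.6552 -0.3527  0.1545] 0.005419848085745085
hp near-left [ 0.4382 -0.4024  0.0302] 0.00046045252769496956
hp near-right(front left) [0.5701 0.1339 0.0328] 0.0021862832876692467
hp backleft [0.7967 0.0787 0.038 ] 0.0014171815287839437
yellow dot [0.6905 0.0045 0.0417] 0.000250016478234238
panel top L [0.2935 0.3828 0.0636] 0.0002520419842231138
panel top R [0.4676 0.1494 0.0649] 0.01843015176861762
cab top front L [0.4225 0.4764 0.0789] 0.0014880822108576711
cab top front R [0.5919 0.2504 0.0766] 0.02195448365888975
bar L [0.3194 0.2835 0.0513] 0.011028306329268718
bar R [0.3888 0.2007 0.0347] 0.038500047450936284
yellow (array([0.6911, 0.0042]), np.float64(0.08192976636611121), array([0.0768, 0.0868]))
red (array([ 0.6477, -0.1701]), np.float64(0.0780160096162497), array([0.0652, 0.0883]))
hp corners z.045 [ 0.4452 -0.4043  0.045 ]
hp corners z.045 [0.5741 0.1287 0.045 ]
hp corners z.045 [0.7984 0.0746 0.045 ]
hp corners z.045 [ 0.6729 -0.4641  0.045 ]
cab z.08 [0.4225 0.4763 0.08  ]
cab z.08 [0.5995 0.2364 0.08  ]
cab z.08 [0.7524 0.3655 0.08  ]
panel top z.07 [0.2946 0.3811 0.07  ]
panel top z.07 [0.4644 0.1564 0.07  ]
```

```bash
cat > plan.py <<'E'
from h import *
import sys
from scipy.spatial.transform import Rotation as Ro
# plan(list of (x,y,z,yaw_of_tool_y_deg,opening_cm)) -> rows in tool axes, rounded
def yaw_y(R): return np.degrees(np.arctan2(R[1,1],R[0,1]))
def plan(W,step=5.5,dstep=10.,start=None):
    s=read_state(); p=np.array(s['tool_pos'])*100; R=Ro.from_rotvec(s['tcp_rot']).as_matrix()
    y=yaw_y(R); tilt=np.degrees(np.arccos(-R[2,2])); print('at',p.round(2),'yaw',round(y,2),'tilt',round(tilt,2),'q',np.round(s['q'],2))
    f=lambda y: np.array([[np.sin(np.radians(y)),np.cos(np.radians(y)),0],[-np.cos(np.radians(y)),np.sin(np.radians(y)),0],[0,0,-1]])
    f=lambda y:(lambda a: np.array([[-np.sin(a),np.cos(a),0],[np.cos(a),np.sin(a),0],[0,0,-1.]]))(np.radians(y))
    for x,yy,z,ty,op in W:
        t=np.array([x,yy,z])*100; dy=(ty-y+180)%360-180
        n=max(1,int(np.ceil(max(np.linalg.norm(t-p)/step,abs(dy)/dstep))))
        rows=[]
        for i in range(n):
            k=n-i; d=f(y).T@((t-p)/k); d=d.round(1); a=round(-((ty-y+180)%360-180)/k,1)
            rows.append([op,*d.tolist(),0,0,a]); p=p+f(y)@d; y-=a
        print('->',x,yy,z,ty,'n',n)
        for i in range(0,n,5): print(str([v if v else 0 for r in rows[i:i+5] for v in r]))
E
python3 -c "
from plan import *
plan([(.50,-.17,.24,92,8.5)])"
```

```text
at [25.31 62.51 23.82] yaw 67.95 tilt 0.1 q [ 1.15  0.26  1.61  0.    1.27 -0.04]
-> 0.5 -0.17 0.24 92 n 16
[8.5, -3.3, -4.0, 0, 0, 0, np.float64(-1.5), 8.5, -3.2, -4.1, 0, 0, 0, np.float64(-1.5), 8.5, -3.1, -4.2, 0, 0, 0, np.float64(-1.5), 8.5, -3.0, -4.3, 0, 0, 0, np.float64(-1.5), 8.5, -2.9, -4.3, 0, 0, 0, np.float64(-1.5)]
[8.5, -2.7, -4.4, 0, 0, 0, np.float64(-1.5), 8.5, -2.6, -4.5, 0, 0, 0, np.float64(-1.5), 8.5, -2.5, -4.6, 0, 0, 0, np.float64(-1.5), 8.5, -2.4, -4.6, 0, 0, 0, np.float64(-1.5), 8.5, -2.3, -4.7, 0, 0, 0, np.float64(-1.5)]
[8.5, -2.1, -4.7, 0, 0, 0, np.float64(-1.5), 8.5, -2.0, -4.8, 0, 0, 0, np.float64(-1.5), 8.5, -1.9, -4.9, 0, 0, 0, np.float64(-1.5), 8.5, -1.7, -4.9, -0.1, 0, 0, np.float64(-1.5), 8.5, -1.6, -4.9, 0, 0, 0, np.float64(-1.5)]
[8.5, -1.5, -5.0, -0.1, 0, 0, np.float64(-1.5)]
```

Request:
move_arm(series=[8.5, -3.3, -4, 0, 0, 0, -1.5, 8.5, -3.2, -4.1, 0, 0, 0, -1.5, 8.5, -3.1, -4.2, 0, 0, 0, -1.5, 8.5, -3, -4.3, 0, 0, 0, -1.5, 8.5, -2.9, -4.3, 0, 0, 0, -1.5], grip_force=40)

```text
time: 0.78
tool_pos: [0.3318, 0.3756, 0.239]
tcp_rot: [0.396, 3.117, -0.001]
wrist_force: [1.4, 0.2, 0.1]
width: 0.994
grip_force: 0.0
```

Request:
move_arm(series=[8.5, -2.7, -4.4, 0, 0, 0, -1.5, 8.5, -2.6, -4.5, 0, 0, 0, -1.5, 8.5, -2.5, -4.6, 0, 0, 0, -1.5, 8.5, -2.4, -4.6, 0, 0, 0, -1.5, 8.5, -2.3, -4.7, 0, 0, 0, -1.5])

```text
time: 1.4
tool_pos: [0.4087, 0.1272, 0.2392]
tcp_rot: [0.191, 3.135, 0.0]
wrist_force: [-0.1, 0.3, -0.3]
width: 0.991
grip_force: 0.0
```

```bash
python3 -c "
from h import *
snap('wrist','w1')
print(read_state())"
```

```text
{'time': 1.45, 'q': array([ 0.2349277 , -0.22073863,  2.0985483 , -0.00570389,  1.26347392,
       -1.21004933]), 'joint_vel': array([ 0.09270942,  0.01105032, -0.00807226,  0.06069579, -0.00158126,
        0.21600026]), 'joint_torque': array([ 4.66642722e+00, -2.43436986e+01, -3.66205680e+01,  1.95553914e+00,
       -4.31796580e-03, -2.21689465e-01]), 'tool_pos': array([0.41020188, 0.121885  , 0.23923434]), 'tcp_rot': array([ 0.1946845 ,  3.13364972, -0.00801699]), 'wrist_force': array([ 0.97155529, -3.81602383,  0.62752323]), 'torque': array([-0.14848177, -0.06950115,  0.00422868]), 'grip_force': 0.0, 'width': 0.9954089038577222}
```

Request:
move_arm(series=[8.5, -2.1, -4.7, 0, 0, 0, -1.5, 8.5, -2, -4.8, 0, 0, 0, -1.5, 8.5, -1.9, -4.9, 0, 0, 0, -1.5, 8.5, -1.7, -4.9, 0, 0, 0, -1.5, 8.5, -1.6, -4.9, 0, 0, 0, -1.5])

```text
time: 2.08
tool_pos: [0.4845, -0.1208, 0.2392]
tcp_rot: [-0.013, 3.141, 0.0]
wrist_force: [0.1, 0.5, -0.0]
width: 0.995
grip_force: 0.0
```

Request:
move_arm(series=[8.5, -1.5, -5, 0, 0, 0, -1.5, 8.5, 0, 0, 0, 0, 0, 0])

```text
time: 2.33
tool_pos: [0.5003, -0.172, 0.2389]
tcp_rot: [0.047, -3.141, 0.001]
wrist_force: [0.1, 0.6, 0.3]
width: 0.992
grip_force: 0.0
```

```bash
python3 -c "
from plan import *
plan([])
im=snap('wrist','w2'); a=load('w1')['im']
cv2.imwrite('pics/w12.png',np.hstack([cv2.resize(x,(400,300)) for x in (a,im)])[:,:,::-1])"
```

```text
at [ 50.03 -17.2   23.89] yaw 91.72 tilt 0.04 q [-0.38 -0.01  1.91 -0.    1.24 -1.98]
```

View pics/w2.png

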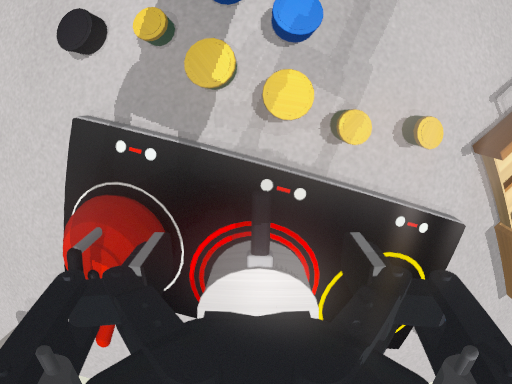

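The wrist view shows the pan handle from (262,193) at its tip to (259,256), between the fingers. All five brass-lidded tins are in view and clear.

```bash
python3 -c "
from plan import *
np.set_printoptions(precision=4,suppress=True)
w=load('w2'); s=load('s0')
sc=lambda x,y:(95+x/2.4-.3,105+y/2.4-.3)
print('handle',onz(w,262,193,.117),onz(w,259,256,.117))
print('tip tri',tri(w,(262,193),s,sc(274,315)))
for n,p,z in [('s3',(151,24),.045),('l',(209,63),.045),('l',(288,94),.045),('s',(354,127),.045),('s',(429,132),.045)]: print(n,onz(w,*p,z))
for a,b in [((151,24),(138.9,236.9)),((209,63),(167.5,232.3)),((288,94),(195.6,221.5)),((354,126),(220.4,212.5)),((429,131),(242.2,193))]: print(tri(w,a,s,b))
print('kettle bar?',onz(w,100,232,.172),onz(w,78,255,.172))
plan([(.54,-.17,.24,91.7,8.5)])
"
```

```text
handle [ 0.5089 -0.1671  0.117 ] [ 0.5729 -0.1677  0.117 ]
tip tri (array([ 0.5123, -0.1658,  0.1065]), np.float64(0.0021188639573682905))
s3 [ 0.3325 -0.2984  0.045 ]
l [ 0.3831 -0.2281  0.045 ]
l [ 0.4161 -0.1403  0.045 ]
s [ 0.4483 -0.0625  0.045 ]
s [0.4452 0.0404 0.045 ]
(array([ 0.3306, -0.3003,  0.041 ]), np.float64(0.0013379001879965096))
(array([ 0.3831, -0.2281,  0.0445]), np.float64(0.00020675084291871897))
(array([ 0.4161, -0.1397,  0.0425]), np.float64(0.0007735544446971598))
(array([ 0.4473, -0.0602,  0.0396]), np.float64(0.000990128751324321))
(array([0.4442, 0.0437, 0.0392]), np.float64(0.0005522829089485051))
kettle bar? [ 0.5308 -0.3002  0.172 ] [ 0.5556 -0.3286  0.172 ]
at [ 49.97 -17.03  23.87] yaw 91.77 tilt 0.08 q [-0.38 -0.01  1.92  0.    1.24 -1.98]
-> 0.54 -0.17 0.24 91.7 n 1
[8.5, -4.0, -0.1, -0.1, 0, 0, np.float64(0.1)]
```

Request:
move_arm(series=[5, -4, 0.2, 0, 0, 0, 1.7, 5, 0, 0, 4.7, 0, 0, 0, 5, 0, 0, 4.7, 0, 0, 0, 5, 0, 0, 4.5, 0, 0, 0, 5, 0, 0, 0, 0, 0, 0])

```text
time: 3.0
tool_pos: [0.5356, -0.1629, 0.096]
tcp_rot: [0.009, -3.132, -0.006]
wrist_force: [-0.1, -0.2, 0.4]
width: 0.587
grip_force: 0.0
```

Request:
move_arm(series=[0, 0, 0, 0, 0, 0, 0, 0, 0, 0, 0, 0, 0, 0, 0, 0, 0, 0, 0, 0, 0, 0, 0, 0, 0, 0, 0, 0, 0, 0, 0, 0, 0, 0, 0], grip_force=40)

```text
time: 3.62
tool_pos: [0.5417, -0.1664, 0.1032]
tcp_rot: [-0.006, 3.137, -0.002]
wrist_force: [-0.3, 2.0, 7.5]
width: 0.2
grip_force: 41.6
```

```bash
python3 -c "
from plan import *
plan([(.582,.0071,.10,90,0)],step=2.5)
s=read_state();print(s['wrist_force'],s['width'],s['grip_force'])
"
```

```text
at [ 54.17 -16.64  10.32] yaw 90.23 tilt 0.28 q [-0.34  0.18  1.97  0.    0.98 -1.92]
-> 0.582 0.0071 0.1 90 n 8
[0, -0.5, 2.2, 0, 0, 0, 0, 0, -0.5, 2.2, 0, 0, 0, 0, 0, -0.5, 2.2, 0.1, 0, 0, 0, 0, -0.5, 2.1, 0, 0, 0, 0, 0, -0.5, 2.2, 0.1, 0, 0, np.float64(0.1)]
[0, -0.5, 2.1, 0, 0, 0, 0, 0, -0.5, 2.2, 0.1, 0, 0, np.float64(0.1), 0, -0.6, 2.1, 0, 0, 0, 0]
[-0.28169049  2.02589517  7.47123775] 0.1995725598197883 41.59882307052612
```

Request:
move_arm(series=[0, 0, 0, -0.2, 0, 0, 0, 0, -0.5, 2.1, 0, 0, 0, 0, 0, -0.5, 2.2, 0, 0, 0, 0, 0, -0.5, 2.1, 0, 0, 0, 0, 0, -0.5, 2.2, 0, 0, 0, 0])

```text
time: 4.25
tool_pos: [0.5599, -0.0802, 0.1033]
tcp_rot: [-0.005, 3.14, -0.002]
wrist_force: [-1.1, -3.7, 2.4]
width: 0.202
grip_force: 41.0
```

Request:
move_arm(series=[0, -0.5, 2.1, 0, 0, 0, 0, 0, -0.6, 2.2, 0, 0, 0, 0, 0, -0.5, 2.1, 0, 0, 0, 0, 0, -0.6, 2.2, 0, 0, 0, 0, 0, 0, 0, 0, 0, 0, 0])

```text
time: 4.88
tool_pos: [0.5822, 0.0083, 0.1033]
tcp_rot: [-0.011, 3.139, 0.002]
wrist_force: [1.5, 3.7, 4.5]
width: 0.2
grip_force: 41.3
```

```bash
python3 -c "
from plan import *
plan([])
s=read_state();print(s['wrist_force'],s['width'],s['grip_force'])
a=snap('scene','s1');b=snap('side','d1')
c=lambda im,x,y:cv2.resize(im[y:y+225,x:x+240],None,fx=1.65,fy=1.65)
cv2.imwrite('pics/p1.png',np.hstack([c(a,130,140),c(b,220,90)])[:,:,::-1])
"
```

```text
at [58.22  0.83 10.33] yaw 90.39 tilt 0.16 q [-0.03  0.21  1.94  0.    0.99 -1.61]
[1.5452881  3.7140838  4.48342868] 0.2000729047941809 41.32141292095184
```

View pics/p1.png

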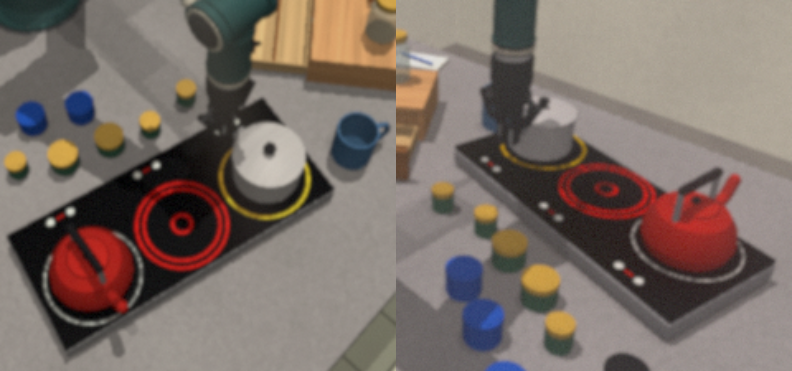

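The pan stands inside the yellow ring and the red ring is free. Releasing it and moving to the kettle.

Request:
move_arm(series=[4, 0, 0, 0, 0, 0, 0, 4, 0, 0, 0, 0, 0, 0, 4, 0, 0, -4, 0, 0, 0, 4, 0, 0, -5, 0, 0, 0, 4, 0, 0, -5, 0, 0, 0])

```text
time: 5.6
tool_pos: [0.58, 0.0056, 0.2426]
tcp_rot: [0.005, -3.139, 0.0]
wrist_force: [1.2, -0.5, -0.2]
width: 0.469
grip_force: 0.0
```

```bash
python3 -c "
from plan import *
from m import *
plan([(.52,-.32,.25,79,8.5)])
S=load('s1');H,Sa,V=masks(S['im']);m=((H<8)|(H>172))&(Sa>140)&(V>60)
for a,c,b,mm in blobs(m,60):
    v,u=np.nonzero(mm); P=np.array([onz(S,x,y,.045)[:2] for x,y in zip(u,v)]); print(a,c,(P.max(0)+P.min(0))/2,np.ptp(P,axis=0))
"
```

```text
at [58.    0.56 24.26] yaw 90.2 tilt 0.14 q [-0.03  0.08  1.81 -0.    1.25 -1.61]
-> 0.52 -0.32 0.25 79 n 7
[8.5, 0.9, -4.6, -0.1, 0, 0, np.float64(1.6), 8.5, 0.7, -4.7, -0.1, 0, 0, np.float64(1.6), 8.5, 0.6, -4.7, -0.1, 0, 0, np.float64(1.6), 8.5, 0.5, -4.7, -0.1, 0, 0, np.float64(1.6), 8.5, 0.4, -4.7, -0.1, 0, 0, np.float64(1.6)]
[8.5, 0.2, -4.7, -0.1, 0, 0, np.float64(1.6), 8.5, 0.1, -4.8, -0.1, 0, 0, np.float64(1.6)]
505 [277.2337  40.0911] [0.008  0.6905] [0.0923 0.2704]
548 [10.4836 81.5584] [-0.5754 -0.2378] [0.1469 0.1211]
1346 [239.6426 277.2392] [ 0.6482 -0.1712] [0.1745 0.1754]
145 [239.5103 275.669 ] [ 0.6478 -0.171 ] [0.044  0.0457]
1977 [185.344  303.8002] [ 0.6041 -0.3413] [0.1761 0.1456]
```

Request:
move_arm(series=[8.5, 0.9, -4.6, -0.1, 0, 0, 1.6, 8.5, 0.7, -4.7, -0.1, 0, 0, 1.6, 8.5, 0.6, -4.7, -0.1, 0, 0, 1.6, 8.5, 0.5, -4.7, -0.1, 0, 0, 1.6, 8.5, 0.4, -4.7, -0.1, 0, 0, 1.6])

```text
time: 6.22
tool_pos: [0.5366, -0.2278, 0.2466]
tcp_rot: [-0.215, -3.133, -0.0]
wrist_force: [0.5, -0.1, -0.0]
width: 0.995
grip_force: 0.0
```

Request:
move_arm(series=[8.5, 0.2, -4.7, -0.1, 0, 0, 1.6, 8.5, 0.1, -4.8, -0.1, 0, 0, 1.6, 8.5, 0, 0, 0, 0, 0, 0])

```text
time: 6.6
tool_pos: [0.519, -0.3228, 0.2484]
tcp_rot: [-0.307, -3.125, 0.001]
wrist_force: [-0.6, 0.9, -0.0]
width: 0.995
grip_force: 0.0
```

```bash
python3 -c "
from plan import *
plan([]); snap('wrist','w3')"
```

```text
at [ 51.9  -32.28  24.84] yaw 78.76 tilt 0.09 q [-0.6   0.14  1.73 -0.    1.27 -1.97]
```

View pics/w3.png

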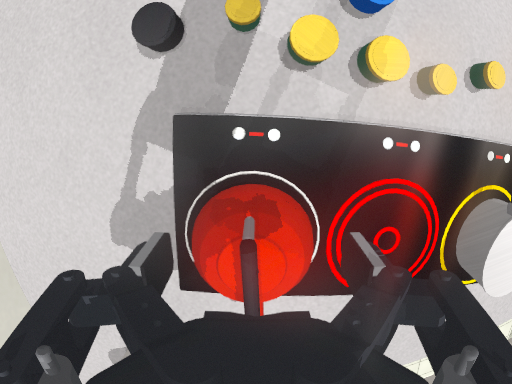

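The kettle's bow bar runs from about (249,240) at its near end to beyond (258,312), with its front post below at (249,218).

```bash
python3 -c "
from plan import *
w=load('w3');s=load('s0')
a=onz(w,249,241,.172);b=onz(w,258,310,.172);print(a,b,np.degrees(np.arctan2(b[1]-a[1],b[0]-a[0])))
sc=lambda x,y:(95+x/2.4-.3,105+y/2.4-.3)
print(tri(w,(249,238),s,sc(186,410)))
plan([(.605,-.342,.25,79,5)])
"
```

```text
[ 0.55199177 -0.33532406  0.172     ] [ 0.62103236 -0.34170739  0.172     ] -5.282414565841623
(array([ 0.55421712, -0.33471485,  0.16224661]), np.float64(0.002600476405118446))
at [ 51.95 -32.09  24.84] yaw 78.85 tilt 0.11 q [-0.59  0.14  1.74 -0.    1.27 -1.97]
-> 0.605 -0.342 0.25 79 n 2
[5, -4.4, -0.2, -0.1, 0, 0, np.float64(-0.1), 5, -4.4, -0.2, -0.1, 0, 0, np.float64(-0.1)]
```

Request:
move_arm(series=[4.5, -4.4, -0.2, 0, 0, 0, -1.5, 4.5, -4, -0.2, 0, 0, 0, -1.5, 4.5, 0, 0, 4.6, 0, 0, 0, 4.5, 0, 0, 4.6, 0, 0, 0, 4.5, 0, 0, 0, 0, 0, 0])

```text
time: 7.28
tool_pos: [0.5994, -0.3347, 0.1513]
tcp_rot: [-0.215, -3.124, -0.009]
wrist_force: [-0.8, -0.3, 0.1]
width: 0.529
grip_force: 0.0
```

Request:
move_arm(series=[0, 0, 0, 0, 0, 0, 0, 0, 0, 0, 0, 0, 0, 0, 0, 0, 0, 0, 0, 0, 0, 0, 0, 0, 0, 0, 0, 0, 0, 0, 0, 0, 0, 0, 0], grip_force=40)

```text
time: 7.9
tool_pos: [0.6043, -0.3392, 0.1605]
tcp_rot: [0.218, 3.129, -0.003]
wrist_force: [-0.4, -0.3, 6.5]
width: 0.159
grip_force: 41.9
```

```bash
python3 -c "
from plan import *
plan([(.648,-.171,.156,82,0)],step=2.2)"
```

```text
at [ 60.43 -33.92  16.05] yaw 82.04 tilt 0.29 q [-0.55  0.35  1.64  0.    1.14 -1.98]
-> 0.648 -0.171 0.156 82 n 8
[0, -0.2, 2.2, 0.1, 0, 0, 0, 0, -0.3, 2.2, 0.1, 0, 0, 0, 0, -0.2, 2.1, 0, 0, 0, 0, 0, -0.3, 2.2, 0.1, 0, 0, 0, 0, -0.2, 2.1, 0, 0, 0, 0]
[0, -0.3, 2.2, 0.1, 0, 0, 0, 0, -0.2, 2.1, 0, 0, 0, 0, 0, -0.3, 2.2, 0.1, 0, 0, 0]
```

Request:
move_arm(series=[0, -0.2, 2.1, -0.2, 0, 0, 0, 0, -0.3, 2.2, 0, 0, 0, 0, 0, -0.2, 2.1, 0, 0, 0, 0, 0, -0.3, 2.2, 0, 0, 0, 0, 0, -0.2, 2.1, 0, 0, 0, 0])

```text
time: 8.52
tool_pos: [0.6305, -0.2327, 0.1605]
tcp_rot: [0.216, 3.132, -0.002]
wrist_force: [-0.8, -3.8, 5.5]
width: 0.153
grip_force: 41.8
```

Request:
move_arm(series=[0, -0.3, 2.2, 0, 0, 0, 0, 0, -0.2, 2.1, 0, 0, 0, 0, 0, -0.3, 2.2, 0, 0, 0, 0, 0, 0, 0, 0, 0, 0, 0, 0, 0, 0, 0, 0, 0, 0])

```text
time: 9.15
tool_pos: [0.6478, -0.167, 0.1606]
tcp_rot: [0.215, 3.132, 0.005]
wrist_force: [0.8, 3.6, 6.4]
width: 0.154
grip_force: 41.9
```

```bash
python3 -c "
from plan import *
plan([])
snap('side','d2')
"
```

```text
at [ 64.78 -16.7   16.06] yaw 82.15 tilt 0.22 q [-0.29  0.31  1.7   0.    1.13 -1.73]
```

Request:
move_arm(series=[4, 0, 0, 0, 0, 0, 0, 4, 0, 0, 0, 0, 0, 0, 4, 0, 0, -3, 0, 0, 0, 4, 0, 0, -5, 0, 0, 0, 8.5, 5, 0, 0, 0, 0, 0])

```text
time: 9.82
tool_pos: [0.6014, -0.1649, 0.2446]
tcp_rot: [0.217, 3.124, -0.004]
wrist_force: [-0.6, -0.0, 0.3]
width: 0.664
grip_force: 0.0
```

```bash
python3 -c "
from plan import *
plan([(.39,.20,.24,52,8.5)])
"
```

```text
at [ 60.14 -16.49  24.46] yaw 82.07 tilt 0.61 q [-0.31  0.16  1.72  0.    1.25 -1.74]
-> 0.39 0.2 0.24 52 n 8
[8.5, 3.2, 4.2, 0.1, 0, 0, np.float64(3.8), 8.5, 3.5, 3.9, 0.1, 0, 0, np.float64(3.8), 8.5, 3.8, 3.7, 0, 0, 0, np.float64(3.7), 8.5, 4.0, 3.4, 0.1, 0, 0, np.float64(3.8), 8.5, 4.2, 3.2, 0, 0, 0, np.float64(3.7)]
[8.5, 4.4, 2.9, 0.1, 0, 0, np.float64(3.8), 8.5, 4.6, 2.6, 0, 0, 0, np.float64(3.7), 8.5, 4.8, 2.2, 0.1, 0, 0, np.float64(3.8)]
```

```bash
python3 -c "
from plan import *
plan([(.46,.32,.27,126,8.5)])
"
```

```text
at [ 60.14 -16.49  24.46] yaw 82.07 tilt 0.61 q [-0.31  0.16  1.72  0.    1.25 -1.74]
-> 0.46 0.32 0.27 126 n 10
[8.5, 2.1, 4.6, -0.3, 0, 0, np.float64(-4.4), 8.5, 1.7, 4.8, -0.2, 0, 0, np.float64(-4.4), 8.5, 1.3, 4.9, -0.3, 0, 0, np.float64(-4.4), 8.5, 1.0, 4.9, -0.2, 0, 0, np.float64(-4.4), 8.5, 0.6, 5.0, -0.3, 0, 0, np.float64(-4.4)]
[8.5, 0.2, 5.0, -0.2, 0, 0, np.float64(-4.4), 8.5, -0.2, 5.1, -0.3, 0, 0, np.float64(-4.4), 8.5, -0.6, 5.0, -0.2, 0, 0, np.float64(-4.4), 8.5, -1.0, 5.0, -0.3, 0, 0, np.float64(-4.4), 8.5, -1.3, 4.8, -0.2, 0, 0, np.float64(-4.3)]
```

Request:
move_arm(series=[8.5, 2.1, 4.6, -0.3, 0, 0, -4.4, 8.5, 1.7, 4.8, -0.2, 0, 0, -4.4, 8.5, 1.3, 4.9, -0.3, 0, 0, -4.4, 8.5, 1, 4.9, -0.2, 0, 0, -4.4, 8.5, 0.6, 5, -0.3, 0, 0, -4.4])

```text
time: 10.45
tool_pos: [0.5247, 0.0801, 0.2517]
tcp_rot: [0.387, -3.116, -0.0]
wrist_force: [0.2, 0.5, 0.1]
width: 0.998
grip_force: 0.0
```

Request:
move_arm(series=[8.5, 0.2, 5, -0.2, 0, 0, -4.4, 8.5, -0.2, 5.1, -0.3, 0, 0, -4.4, 8.5, -0.6, 5, -0.2, 0, 0, -4.4, 8.5, -1, 5, -0.3, 0, 0, -4.4, 8.5, -1.3, 4.8, -0.2, 0, 0, -4.3])

```text
time: 11.08
tool_pos: [0.4545, 0.3222, 0.2638]
tcp_rot: [0.973, -2.986, 0.0]
wrist_force: [1.2, 0.2, 0.6]
width: 0.994
grip_force: 0.0
```

Request:
move_arm(series=[3, 0, 0, 0, 0, 0, 0, 3, 0, 0, 0, 0, 0, 0])

```text
time: 11.32
tool_pos: [0.4551, 0.3203, 0.2636]
tcp_rot: [0.969, -2.987, 0.001]
wrist_force: [1.0, -0.1, 0.4]
width: 0.598
grip_force: 0.0
```

```bash
python3 -c "
from plan import *
plan([]); im=snap('wrist','w4'); snap('scene','s4')"
```

```text
at [45.51 32.03 26.36] yaw 125.96 tilt 0.1 q [ 0.57  0.03  1.83 -0.    1.29 -1.63]
```

View pics/w4.png

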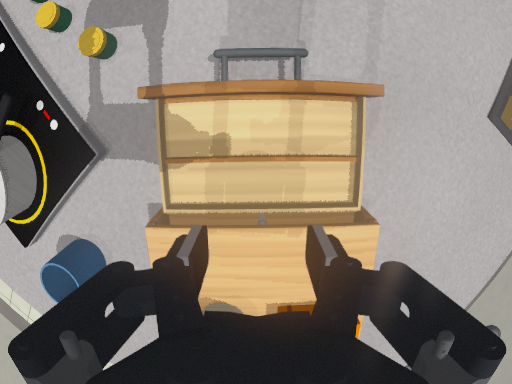

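The wrist view shows the drawer square in the picture: handle bar (217..305,53), panel top edge at row 92 from column 140 to 383, divider at row 158, rear wall near row 210, cabinet top front edge (148..378,226).

```bash
python3 -c "
from plan import *
np.set_printoptions(precision=4,suppress=True)
w=load('w4')
q=lambda n,u,v,z:print(n,onz(w,u,v,z))
q('barL',305,53,.053);q('barR',217,53,.053)
q('panL out',382,92,.07);q('panR out',140,94,.07)
q('divL',356,158,.026);q('divR',166,158,.026)
q('floor front L',352,96,.012)
q('rear wall',262,209,.036);q('cabL',378,227,.08);q('cabR',148,227,.08)
q('cab base?',262,213,.07)
P=lambda u,v,z:onz(w,u,v,z)
c=(P(378,227,.08)+P(148,227,.08))/2; d=P(378,227,.08)-P(148,227,.08); y=d/np.linalg.norm(d); x=np.array([y[1],-y[0],0]);print('cab origin',c,'yaw',np.degrees(np.arctan2(x[1],x[0])),np.linalg.norm(d))
for n,p in [('bar',P(261,53,.053)),('pan',P(261,84,.07)),('pan2',P(261,96,.07)),('div',P(261,158,.026)),('rear',P(261,207,.036)),('rear2',P(261,211,.036))]: print(n,(p-c)@x,(p-c)@y)
"
```

```text
barL [0.3142 0.2862 0.053 ]
barR [0.3742 0.2042 0.053 ]
panL out [0.2958 0.383  0.07  ]
panR out [0.4623 0.1591 0.07  ]
divL [0.3736 0.4221 0.026 ]
divR [0.5205 0.2201 0.026 ]
floor front L [0.31   0.3705 0.012 ]
rear wall [0.5002 0.3607 0.036 ]
cabL [0.4244 0.4818 0.08  ]
cabR [0.5894 0.2534 0.08  ]
cab base? [0.4951 0.3562 0.07  ]
cab origin [0.5069 0.3676 0.08  ] yaw 35.84116237918358 0.28172410737936693
bar -0.20240038390822498 -0.004062168863176006
pan -0.16403333786246269 -0.004227194296868872
pan2 -0.15067515098934944 -0.004191819270786594
div -0.07435490693946556 -0.0032710262501901154
rear -0.01221740253114892 -0.0030588375103213555
rear2 -0.006744297893942969 -0.0030233447861142417
```

```bash
cat > tins.py <<'E'
from m import *
def tins(tag):
    im=snap('scene',tag); d=load(tag); H,S,V=masks(im)
    for n,m in (('brass',(H>14)&(H<32)&(S>120)&(V>100)),('blue',(H>105)&(H<128)&(S>150))):
        for a,c,b,_ in blobs(m,50):
            p=onz(d,*c,.041)
            if .28<p[0]<.62 and -.4<p[1]<.14 and a<700: print(n,a,p[:2].round(4))
E
python3 -c "
from tins import *
tins('s5')
from plan import *
plan([(.446,.042,.13,126,6),(.446,.042,.018,126,6)])"
```

```text
brass 90 [0.4461 0.0417]
brass 115 [ 0.4489 -0.0607]
brass 227 [ 0.4175 -0.1406]
brass 240 [ 0.3834 -0.2286]
brass 122 [ 0.3315 -0.3016]
blue 253 [ 0.3268 -0.136 ]
at [45.58 31.95 26.4 ] yaw 125.84 tilt 0.05 q [ 0.57  0.03  1.83 -0.    1.29 -1.63]
-> 0.446 0.042 0.13 126 n 6
[6, 2.8, -3.7, 2.2, 0, 0, 0, 6, 2.8, -3.6, 2.2, 0, 0, 0, 6, 2.9, -3.7, 2.2, 0, 0, 0, 6, 2.8, -3.6, 2.3, 0, 0, np.float64(-0.1), 6, 2.9, -3.7, 2.2, 0, 0, 0]
[6, 2.9, -3.6, 2.3, 0, 0, np.float64(-0.1)]
-> 0.446 0.042 0.018 126 n 3
[6, 0, 0, 3.7, 0, 0, 0, 6, 0, 0, 3.7, 0, 0, 0, 6, 0, 0, 3.8, 0, 0, 0]
```

Request:
move_arm(series=[6, 2.8, -3.7, 2.2, 0, 0, 0, 6, 2.8, -3.6, 2.2, 0, 0, 0, 6, 2.9, -3.7, 2.2, 0, 0, 0, 6, 2.8, -3.6, 2.3, 0, 0, 0, 6, 2.9, -3.7, 2.2, 0, 0, 0])

```text
time: 12.1
tool_pos: [0.4479, 0.0868, 0.1528]
tcp_rot: [-0.966, 2.989, -0.0]
wrist_force: [0.3, -0.7, -0.1]
width: 0.703
grip_force: 0.0
```

Request:
move_arm(series=[6, 2.9, -3.6, 2.3, 0, 0, 0, 6, 0, 0, 0, 0, 0, 0])

```text
time: 12.35
tool_pos: [0.4434, 0.0396, 0.1282]
tcp_rot: [0.958, -2.987, -0.001]
wrist_force: [0.2, 0.3, 0.6]
width: 0.7
grip_force: 0.0
```

```bash
python3 -c "
from plan import *
plan([(.446,.042,.018,126,6)])"
```

```text
at [44.34  3.96 12.82] yaw 125.57 tilt 0.26 q [ 0.03 -0.07  2.19 -0.    1.03 -2.16]
-> 0.446 0.042 0.018 126 n 3
[6, -0.1, 0, 3.7, 0, 0, np.float64(-0.1), 6, -0.1, 0, 3.7, 0, 0, np.float64(-0.2), 6, -0.2, 0, 3.6, 0, 0, np.float64(-0.1)]
```

Request:
move_arm(series=[6, -0.1, 0, 3.7, 0, 0, 0, 6, -0.1, 0, 3.7, 0, 0, 0, 6, -0.2, 0, 3.6, 0, 0, 0, 6, 0, 0, 0, 0, 0, 0], grip_force=30)

```text
time: 12.85
tool_pos: [0.4465, 0.0455, 0.0184]
tcp_rot: [0.967, -2.983, -0.003]
wrist_force: [0.1, 2.0, 0.3]
width: 0.703
grip_force: 0.0
```

Request:
move_arm(series=[0, 0, 0, 0, 0, 0, 0, 0, 0, 0, 0, 0, 0, 0, 0, 0, 0, 0, 0, 0, 0, 0, 0, 0, 0, 0, 0, 0])

```text
time: 13.35
tool_pos: [0.4505, 0.0455, 0.0218]
tcp_rot: [-0.969, 2.986, -0.001]
wrist_force: [-1.1, 0.6, 6.9]
width: 0.481
grip_force: 30.9
```

```bash
python3 -c "
from plan import *
print(read_state()['width'])
plan([(.446,.042,.13,126,0),(.4349,.397,.15,126,0),(.4349,.397,.034,126,0)])"
```

```text
0.48060198739641
at [45.05  4.55  2.18] yaw 125.95 tilt 0.17 q [ 0.05  0.1   2.25  0.    0.79 -2.15]
-> 0.446 0.042 0.13 126 n 2
[0, 0.3, 0, -5.4, 0, 0, 0, 0, 0.3, 0, -5.4, 0, 0, np.float64(-0.1)]
-> 0.4349 0.397 0.15 126 n 7
[0, -2.9, 4.2, -0.3, 0, 0, 0, 0, -2.9, 4.2, -0.3, 0, 0, 0, 0, -2.8, 4.2, -0.3, 0, 0, 0, 0, -2.9, 4.2, -0.3, 0, 0, 0, 0, -2.8, 4.2, -0.3, 0, 0, 0]
[0, -2.9, 4.2, -0.3, 0, 0, 0, 0, -2.8, 4.1, -0.2, 0, 0, 0]
-> 0.4349 0.397 0.034 126 n 3
[0, 0, 0, 3.9, 0, 0, 0, 0, 0, 0, 3.8, 0, 0, 0, 0, 0, 0, 3.9, 0, 0, 0]
```

Request:
move_arm(series=[0, 0, 0, -6, 0, 0, 0, 0, 0, 0, -6, 0, 0, 0, 0, -2.9, 4.2, -0.2, 0, 0, 0, 0, -2.9, 4.2, -0.2, 0, 0, 0, 0, -2.8, 4.2, -0.2, 0, 0, 0])

```text
time: 13.98
tool_pos: [0.4445, 0.1992, 0.147]
tcp_rot: [-0.968, 2.987, -0.0]
wrist_force: [0.2, -0.6, -0.4]
width: 0.484
grip_force: 30.9
```

Request:
move_arm(series=[0, -2.9, 4.2, -0.2, 0, 0, 0, 0, -2.8, 4.2, -0.2, 0, 0, 0, 0, -2.9, 4.2, -0.2, 0, 0, 0, 0, -2.4, 4.1, 0, 0, 0, 0, 0, 0, 0, 0, 0, 0, 0])

```text
time: 14.6
tool_pos: [0.435, 0.4007, 0.1524]
tcp_rot: [-0.975, 2.986, 0.002]
wrist_force: [0.1, -0.2, -0.9]
width: 0.481
grip_force: 31.0
```

```bash
python3 -c "
from plan import *
print(read_state()['width'])
plan([(.4349,.397,.037,126,0)])"
```

```text
0.4809783618277676
at [43.5  40.07 15.24] yaw 126.16 tilt 0.07 q [ 0.7   0.18  1.88  0.    1.09 -1.5 ]
-> 0.4349 0.397 0.037 126 n 3
[0, 0.1, -0.1, 3.8, 0, 0, np.float64(0.1), 0, 0.1, -0.1, 3.9, 0, 0, 0, 0, 0, -0.1, 3.8, 0, 0, np.float64(0.1)]
```

Request:
move_arm(series=[0, 0.1, -0.1, 3.8, 0, 0, 0, 0, 0.1, -0.1, 3.9, 0, 0, 0, 0, 0, -0.1, 3.9, 0, 0, 0, 0, 0, 0, 0, 0, 0, 0])

```text
time: 15.1
tool_pos: [0.4344, 0.3917, 0.034]
tcp_rot: [0.967, -2.984, 0.003]
wrist_force: [0.1, 0.1, -0.5]
width: 0.481
grip_force: 33.5
```

Request:
move_arm(series=[5.6, 0, 0, 0, 0, 0, 0, 5.6, 0, 0, 0, 0, 0, 0, 5.6, 0, 0, -4, 0, 0, 0, 5.6, 0, 0, -5, 0, 0, 0, 5.6, 0, 0, 0, 0, 0, 0])

```text
time: 15.72
tool_pos: [0.4392, 0.3969, 0.1328]
tcp_rot: [-0.966, 2.978, 0.007]
wrist_force: [0.1, 0.6, 0.1]
width: 0.657
grip_force: 0.0
```

```bash
python3 -c "
from tins import *
tins('s6')
from plan import *
snap('wrist','w6')
plan([(.449,-.061,.13,116,6)])"
```

```text
brass 110 [ 0.4494 -0.0615]
brass 226 [ 0.4177 -0.1407]
brass 238 [ 0.3833 -0.2288]
brass 122 [ 0.3315 -0.3016]
blue 247 [ 0.3276 -0.1369]
at [43.64 39.45 12.79] yaw 125.95 tilt 0.17 q [ 0.69  0.19  1.91 -0.    1.04 -1.51]
-> 0.449 -0.061 0.13 116 n 9
[6, 2.9, -4.2, 0, 0, 0, np.float64(1.1), 6, 2.8, -4.2, 0, 0, 0, np.float64(1.1), 6, 2.7, -4.3, 0, 0, 0, np.float64(1.1), 6, 2.6, -4.3, 0, 0, 0, np.float64(1.1), 6, 2.5, -4.4, 0, 0, 0, np.float64(1.1)]
[6, 2.4, -4.4, -0.1, 0, 0, np.float64(1.1), 6, 2.4, -4.5, 0, 0, 0, np.float64(1.1), 6, 2.3, -4.5, -0.1, 0, 0, np.float64(1.1), 6, 2.1, -4.6, 0, 0, 0, np.float64(1.2)]
```

Request:
move_arm(series=[6, 2.9, -4.2, 0, 0, 0, 1.1, 6, 2.8, -4.2, 0, 0, 0, 1.1, 6, 2.7, -4.3, 0, 0, 0, 1.1, 6, 2.6, -4.3, 0, 0, 0, 1.1, 6, 2.5, -4.4, 0, 0, 0, 1.1])

```text
time: 16.45
tool_pos: [0.4409, 0.1391, 0.1247]
tcp_rot: [0.824, -3.029, 0.0]
wrist_force: [0.6, -0.1, 0.3]
width: 0.703
grip_force: 0.0
```

Request:
move_arm(series=[6, 2.4, -4.4, 0, 0, 0, 1.1, 6, 2.4, -4.5, 0, 0, 0, 1.1, 6, 2.3, -4.5, 0, 0, 0, 1.1, 6, 2.1, -4.6, 0, 0, 0, 1.1, 6, 0, 0, 0, 0, 0, 0])

```text
time: 17.08
tool_pos: [0.4473, -0.0638, 0.125]
tcp_rot: [0.7, -3.06, -0.001]
wrist_force: [0.8, 0.2, 0.1]
width: 0.702
grip_force: 0.0
```

```bash
python3 -c "
from plan import *
plan([(.449,-.061,.018,116,6)])"
```

```text
at [44.73 -6.38 12.5 ] yaw 115.76 tilt 0.14 q [-0.2  -0.06  2.18 -0.    1.02 -2.22]
-> 0.449 -0.061 0.018 116 n 2
[6, -0.1, 0.1, 5.4, 0, 0, np.float64(-0.1), 6, -0.2, 0.1, 5.3, 0, 0, np.float64(-0.1)]
```

Request:
move_arm(series=[6, -0.1, 0.1, 3.6, 0, 0, 0, 6, -0.1, 0, 3.6, 0, 0, 0, 6, -0.1, 0.1, 3.5, 0, 0, 0, 6, 0, 0, 0, 0, 0, 0])

```text
time: 17.58
tool_pos: [0.446, -0.0562, 0.0158]
tcp_rot: [0.708, -3.052, -0.006]
wrist_force: [-0.8, 0.3, 0.4]
width: 0.704
grip_force: 0.0
```

Request:
move_arm(series=[0, 0, 0, 0, 0, 0, 0, 0, 0, 0, 0, 0, 0, 0, 0, 0, 0, 0, 0, 0, 0, 0, 0, 0, 0, 0, 0, 0])

```text
time: 18.08
tool_pos: [0.4509, -0.0581, 0.02]
tcp_rot: [-0.708, 3.059, -0.001]
wrist_force: [0.2, 1.4, -0.6]
width: 0.483
grip_force: 30.4
```

Request:
move_arm(series=[0, 0, 0, -6, 0, 0, 0, 0, 0, 0, -6, 0, 0, 0, 0, 0, 0, 0, 0, 0, 0])

```text
time: 18.45
tool_pos: [0.4551, -0.0589, 0.1454]
tcp_rot: [-0.705, 3.05, -0.008]
wrist_force: [0.5, -0.3, -0.3]
width: 0.482
grip_force: 30.9
```

```bash
python3 -c "
from plan import *
plan([(.4761,.3403,.15,126,0)])"
```

```text
at [45.51 -5.89 14.54] yaw 116.04 tilt 0.72 q [-0.18 -0.08  2.16 -0.    1.05 -2.21]
-> 0.4761 0.3403 0.15 126 n 8
[0, -2.4, 4.4, -0.1, 0, 0, np.float64(-1.2), 0, -2.5, 4.3, -0.1, 0, 0, np.float64(-1.3), 0, -2.6, 4.3, 0, 0, 0, np.float64(-1.2), 0, -2.7, 4.2, -0.1, 0, 0, np.float64(-1.3), 0, -2.8, 4.1, 0, 0, 0, np.float64(-1.2)]
[0, -2.9, 4.1, -0.1, 0, 0, np.float64(-1.3), 0, -3.0, 4.0, 0, 0, 0, np.float64(-1.2), 0, -3.1, 3.9, -0.1, 0, 0, np.float64(-1.3)]
```

Request:
move_arm(series=[0, -2.4, 4.4, -0.1, 0, 0, -1.2, 0, -2.5, 4.3, -0.1, 0, 0, -1.3, 0, -2.6, 4.3, 0, 0, 0, -1.2, 0, -2.7, 4.2, -0.1, 0, 0, -1.3, 0, -2.8, 4.1, 0, 0, 0, -1.2])

```text
time: 19.08
tool_pos: [0.462, 0.1927, 0.1412]
tcp_rot: [0.873, -3.016, 0.0]
wrist_force: [0.1, -0.3, -0.2]
width: 0.48
grip_force: 31.0
```

Request:
move_arm(series=[0, -2.9, 4.1, -0.1, 0, 0, -1.3, 0, -3, 4, 0, 0, 0, -1.2, 0, -3.1, 3.9, -0.1, 0, 0, -1.3, 0, 0, 0, 0, 0, 0, 0, 0, 0, 0, 0, 0, 0, 0])

```text
time: 19.7
tool_pos: [0.4707, 0.3405, 0.1428]
tcp_rot: [0.972, -2.985, 0.002]
wrist_force: [-0.3, 1.0, -1.8]
width: 0.481
grip_force: 31.1
```

```bash
python3 -c "
from plan import *
snap('wrist','w7')
plan([(.4761,.3403,.034,126,0)])"
```

```text
at [47.08 33.99 14.31] yaw 126.03 tilt 0.15 q [ 0.58  0.17  1.91 -0.    1.07 -1.62]
-> 0.4761 0.3403 0.034 126 n 2
[0, -0.2, -0.1, 5.5, 0, 0, 0, 0, -0.3, -0.2, 5.4, 0, 0, 0]
```

View pics/w7.png

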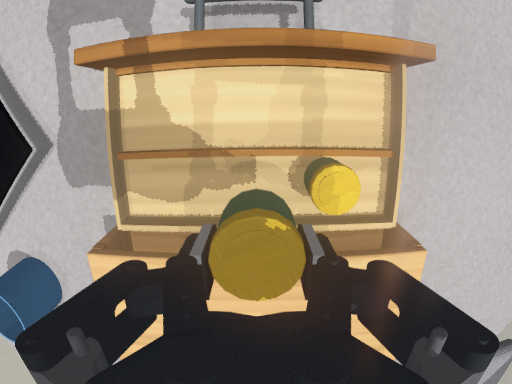

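The first small tin stands upright in the rear row at (335,190), and the held tin is centred at (257,260). Placing it now.

Request:
move_arm(series=[0, -0.2, -0.1, 3.6, 0, 0, 0, 0, -0.2, 0, 3.6, 0, 0, 0, 0, -0.1, 0, 3.6, 0, 0, 0, 0, 0, 0, 0, 0, 0, 0])

```text
time: 20.25
tool_pos: [0.4746, 0.3406, 0.0338]
tcp_rot: [0.968, -2.983, 0.002]
wrist_force: [-0.0, -0.2, -0.3]
width: 0.485
grip_force: 31.8
```

Request:
move_arm(series=[5.6, 0, 0, 0, 0, 0, 0, 5.6, 0, 0, 0, 0, 0, 0, 5.6, 0, 0, -4, 0, 0, 0, 5.6, 0, 0, -5, 0, 0, 0, 5.6, 0, 0, 0, 0, 0, 0])

```text
time: 20.88
tool_pos: [0.4801, 0.3458, 0.133]
tcp_rot: [-0.969, 2.976, 0.005]
wrist_force: [0.1, 0.1, -0.1]
width: 0.654
grip_force: 0.0
```

```bash
python3 -c "
from tins import *
print('S2 at',onz(load('w7'),335,190,.057),'rear edge',onz(load('w7'),257,214,.036),onz(load('w7'),257,152,.026))
tins('s8')
from plan import *
plan([(.418,-.141,.13,72,7.6)])"
```

```text
S2 at [0.4309 0.3874 0.057 ] rear edge [0.4894 0.3536 0.036 ] [0.4469 0.3227 0.026 ]
brass 225 [ 0.4176 -0.1406]
brass 239 [ 0.3833 -0.2287]
brass 124 [ 0.3318 -0.3016]
blue 252 [ 0.3267 -0.1361]
at [47.85 34.47 13.03] yaw 126.05 tilt 0.43 q [ 0.58  0.19  1.9  -0.    1.04 -1.62]
-> 0.418 -0.141 0.13 72 n 9
[7.6, 3.7, -4.0, 0, 0, 0, np.float64(6.0), 7.6, 3.3, -4.3, 0, 0, 0, np.float64(6.0), 7.6, 2.8, -4.7, 0, 0, 0, np.float64(6.0), 7.6, 2.3, -4.9, 0, 0, 0, np.float64(6.0), 7.6, 1.8, -5.1, 0, 0, 0, np.float64(6.0)]
[7.6, 1.2, -5.3, 0, 0, 0, np.float64(6.0), 7.6, 0.7, -5.4, 0, 0, 0, np.float64(6.0), 7.6, 0.1, -5.5, 0, 0, 0, np.float64(6.0), 7.6, -0.4, -5.4, 0, 0, 0, np.float64(6.1)]
```

Request:
move_arm(series=[7.6, 3.7, -4, 0, 0, 0, 6, 7.6, 3.3, -4.3, 0, 0, 0, 6, 7.6, 2.8, -4.7, 0, 0, 0, 6, 7.6, 2.3, -4.9, 0, 0, 0, 6, 7.6, 1.8, -5.1, 0, 0, 0, 6])

```text
time: 21.55
tool_pos: [0.4414, 0.0721, 0.1254]
tcp_rot: [0.161, -3.136, 0.0]
wrist_force: [1.1, 0.2, 0.3]
width: 0.883
grip_force: 0.0
```

Request:
move_arm(series=[7.6, 1.2, -5.3, 0, 0, 0, 6, 7.6, 0.7, -5.4, 0, 0, 0, 6, 7.6, 0.1, -5.5, 0, 0, 0, 6, 7.6, -0.4, -5.4, 0, 0, 0, 6, 7.6, 0, 0, 0, 0, 0, 0])

```text
time: 22.18
tool_pos: [0.4143, -0.1453, 0.1256]
tcp_rot: [-0.499, -3.101, 0.001]
wrist_force: [0.1, 0.4, 0.4]
width: 0.889
grip_force: 0.0
```

```bash
python3 -c "
from plan import *
plan([(.418,-.141,.016,72,7.6)],step=4)"
```

```text
at [ 41.43 -14.53  12.56] yaw 71.7 tilt 0.07 q [-0.39 -0.09  2.21 -0.    1.02 -1.64]
-> 0.418 -0.141 0.016 72 n 3
[7.6, -0.1, 0.2, 3.7, 0, 0, np.float64(-0.1), 7.6, -0.1, 0.2, 3.6, 0, 0, np.float64(-0.1), 7.6, 0, 0.1, 3.7, 0, 0, np.float64(-0.1)]
```

Request:
move_arm(series=[7.6, -0.1, 0.2, 3.7, 0, 0, 0, 7.6, -0.1, 0.2, 3.6, 0, 0, 0, 7.6, 0, 0.1, 3.7, 0, 0, 0, 7.6, 0, 0, 0, 0, 0, 0])

```text
time: 22.68
tool_pos: [0.4152, -0.1357, 0.0131]
tcp_rot: [-0.486, -3.095, -0.003]
wrist_force: [-0.4, 0.3, -1.2]
width: 0.887
grip_force: 0.0
```

Request:
move_arm(series=[0, 0, 0, 0, 0, 0, 0, 0, 0, 0, 0, 0, 0, 0, 0, 0, 0, 0, 0, 0, 0, 0, 0, 0, 0, 0, 0, 0])

```text
time: 23.18
tool_pos: [0.4199, -0.1386, 0.0173]
tcp_rot: [0.49, 3.101, -0.0]
wrist_force: [0.3, 1.3, 2.4]
width: 0.67
grip_force: 32.7
```

Request:
move_arm(series=[0, 0, 0, -6, 0, 0, 0, 0, 0, 0, -6, 0, 0, 0, 0, 0, 0, -1, 0, 0, 0, 0, 0, 0, 0, 0, 0, 0])

```text
time: 23.68
tool_pos: [0.4194, -0.1385, 0.147]
tcp_rot: [0.49, 3.101, -0.001]
wrist_force: [-0.2, 0.2, -0.8]
width: 0.673
grip_force: 33.2
```

```bash
python3 -c "
from plan import *
plan([(.3861,.3367,.15,126,0)])"
```

```text
at [ 41.94 -13.85  14.7 ] yaw 72.04 tilt 0.11 q [-0.38 -0.11  2.18  0.    1.07 -1.63]
-> 0.3861 0.3367 0.15 126 n 9
[0, 2.0, 4.9, 0, 0, 0, np.float64(-6.0), 0, 1.5, 5.1, 0, 0, 0, np.float64(-6.0), 0, 0.9, 5.2, 0, 0, 0, np.float64(-6.0), 0, 0.4, 5.3, -0.1, 0, 0, np.float64(-6.0), 0, -0.2, 5.3, 0, 0, 0, np.float64(-6.0)]
[0, -0.8, 5.2, -0.1, 0, 0, np.float64(-6.0), 0, -1.3, 5.1, 0, 0, 0, np.float64(-6.0), 0, -1.8, 5.0, -0.1, 0, 0, np.float64(-6.0), 0, -2.3, 4.8, 0, 0, 0, np.float64(-6.0)]
```

Request:
move_arm(series=[0, 2, 4.9, 0, 0, 0, -6, 0, 1.5, 5.1, 0, 0, 0, -6, 0, 0.9, 5.2, 0, 0, 0, -6, 0, 0.4, 5.3, -0.1, 0, 0, -6, 0, -0.2, 5.3, 0, 0, 0, -6])

```text
time: 24.3
tool_pos: [0.3974, 0.1271, 0.1446]
tcp_rot: [0.334, -3.119, 0.001]
wrist_force: [0.5, -0.8, -0.6]
width: 0.669
grip_force: 33.3
```

Request:
move_arm(series=[0, -0.8, 5.2, -0.1, 0, 0, -6, 0, -1.3, 5.1, 0, 0, 0, -6, 0, -1.8, 5, -0.1, 0, 0, -6, 0, -2.3, 4.8, 0, 0, 0, -6, 0, 0, 0, 0, 0, 0, 0])

```text
time: 24.92
tool_pos: [0.3833, 0.3392, 0.1465]
tcp_rot: [0.978, -2.981, 0.001]
wrist_force: [-0.8, -0.3, -2.1]
width: 0.674
grip_force: 33.4
```

```bash
python3 -c "
from plan import *
plan([(.3861,.3367,.032,126,0)],step=4)"
```

```text
at [38.33 33.92 14.65] yaw 126.31 tilt 0.23 q [ 0.68  0.04  2.04  0.    1.07 -1.53]
-> 0.3861 0.3367 0.032 126 n 3
[0, 0, -0.1, 3.8, 0, 0, np.float64(0.1), 0, 0, -0.1, 3.8, 0, 0, np.float64(0.1), 0, -0.1, -0.2, 3.8, 0, 0, np.float64(0.1)]
```

Request:
move_arm(series=[0, -0.1, -0.1, 3.8, 0, 0, 0, 0, 0, -0.1, 3.8, 0, 0, 0, 0, -0.1, -0.1, 3.7, 0, 0, 0, 0, 0, 0, 0, 0, 0, 0])

```text
time: 25.42
tool_pos: [0.3852, 0.3322, 0.0321]
tcp_rot: [0.967, -2.979, 0.006]
wrist_force: [-0.0, -0.0, -1.2]
width: 0.671
grip_force: 34.0
```

Request:
move_arm(series=[7, 0, 0, 0, 0, 0, 0, 7, 0, 0, 0, 0, 0, 0, 7, 0, 0, -4, 0, 0, 0, 7, 0, 0, -5, 0, 0, 0, 7, 0, 0, 0, 0, 0, 0])

```text
time: 26.05
tool_pos: [0.3924, 0.3389, 0.1329]
tcp_rot: [-0.969, 2.976, 0.007]
wrist_force: [0.2, -0.4, 0.8]
width: 0.817
grip_force: 0.0
```

```bash
python3 -c "
from tins import *
tins('s9')
snap('wrist','w9')
from plan import *
plan([(.384,-.229,.13,64,7.6)])"
```

```text
brass 239 [ 0.3833 -0.2287]
brass 122 [ 0.3316 -0.3017]
blue 247 [ 0.3275 -0.1369]
at [38.95 33.66 12.83] yaw 126.05 tilt 0.23 q [ 0.66  0.06  2.06 -0.    1.02 -1.54]
-> 0.384 -0.229 0.13 64 n 11
[7.6, 3.1, -4.1, 0, 0, 0, np.float64(5.6), 7.6, 2.6, -4.4, 0, 0, 0, np.float64(5.6), 7.6, 2.2, -4.6, 0, 0, 0, np.float64(5.7), 7.6, 1.7, -4.9, 0, 0, 0, np.float64(5.6), 7.6, 1.3, -5.0, 0, 0, 0, np.float64(5.7)]
[7.6, 0.8, -5.1, 0, 0, 0, np.float64(5.6), 7.6, 0.2, -5.1, 0, 0, 0, np.float64(5.7), 7.6, -0.3, -5.1, 0, 0, 0, np.float64(5.6), 7.6, -0.8, -5.1, -0.1, 0, 0, np.float64(5.7), 7.6, -1.2, -5.0, 0, 0, 0, np.float64(5.6)]
[7.6, -1.7, -4.9, -0.1, 0, 0, np.float64(5.7)]
```

Request:
move_arm(series=[7.6, 3.1, -4.1, 0, 0, 0, 5.6, 7.6, 2.6, -4.4, 0, 0, 0, 5.6, 7.6, 1.7, -4.6, 0, 0, 0, 5.7, 7.6, 1.2, -4.9, 0, 0, 0, 5.6, 7.6, 0.8, -5, 0, 0, 0, 5.7])

```text
time: 26.78
tool_pos: [0.3989, 0.0822, 0.1252]
tcp_rot: [0.211, -3.133, 0.0]
wrist_force: [0.8, -0.4, -0.1]
width: 0.892
grip_force: 0.0
```

Request:
move_arm(series=[7.6, 0.3, -5.1, 0, 0, 0, 5.6, 7.6, 0.2, -5.1, 0, 0, 0, 5.7, 7.6, 0.2, -5.1, 0, 0, 0, 5.6, 7.6, -0.3, -5.1, 0, 0, 0, 5.7, 7.6, -0.7, -5, 0, 0, 0, 5.6])

```text
time: 27.4
tool_pos: [0.3866, -0.1711, 0.1252]
tcp_rot: [-0.56, -3.09, -0.001]
wrist_force: [1.4, 0.0, -0.2]
width: 0.889
grip_force: 0.0
```

Request:
move_arm(series=[7.6, -1.2, -4.9, 0, 0, 0, 5.7, 7.6, 0, 0, 0, 0, 0, 0])

```text
time: 27.65
tool_pos: [0.3811, -0.2224, 0.1254]
tcp_rot: [-0.716, -3.058, 0.0]
wrist_force: [-0.2, -0.1, -0.0]
width: 0.893
grip_force: 0.0
```

```bash
python3 -c "
from plan import *
plan([(.384,-.229,.016,64,7.6)],step=4)"
```

```text
at [ 38.11 -22.24  12.54] yaw 63.66 tilt 0.08 q [-0.58 -0.08  2.2  -0.    1.02 -1.7 ]
-> 0.384 -0.229 0.016 64 n 3
[7.6, -0.2, -0.2, 3.6, 0, 0, np.float64(-0.1), 7.6, -0.2, -0.1, 3.7, 0, 0, np.float64(-0.1), 7.6, -0.2, -0.2, 3.6, 0, 0, np.float64(-0.1)]
```

Request:
move_arm(series=[7.6, -0.2, -0.2, 3.6, 0, 0, 0, 7.6, -0.2, -0.2, 3.7, 0, 0, 0, 7.6, -0.2, -0.2, 3.6, 0, 0, 0, 7.6, 0, 0, 0, 0, 0, 0])

```text
time: 28.15
tool_pos: [0.3815, -0.2248, 0.0139]
tcp_rot: [-0.704, -3.053, -0.006]
wrist_force: [-0.3, 0.7, -0.1]
width: 0.888
grip_force: 0.0
```

Request:
move_arm(series=[0, 0, 0, 0, 0, 0, 0, 0, 0, 0, 0, 0, 0, 0, 0, 0, 0, 0, 0, 0, 0, 0, 0, 0, 0, 0, 0, 0])

```text
time: 28.65
tool_pos: [0.3857, -0.2284, 0.0182]
tcp_rot: [0.708, 3.059, -0.001]
wrist_force: [0.3, 0.5, 1.6]
width: 0.668
grip_force: 32.6
```

Request:
move_arm(series=[0, 0, 0, -6, 0, 0, 0, 0, 0, 0, -6, 0, 0, 0, 0, -2, 0, -1, 0, 0, 0, 0, 0, 0, 0, 0, 0, 0])

```text
time: 29.15
tool_pos: [0.4047, -0.238, 0.1493]
tcp_rot: [0.707, 3.057, -0.003]
wrist_force: [-0.0, 0.4, -1.4]
width: 0.67
grip_force: 33.3
```

```bash
python3 -c "
from plan import *
plan([(.4449,.2558,.15,126,0)])"
```

```text
at [ 40.47 -23.8   14.93] yaw 63.95 tilt 0.26 q [-0.58 -0.06  2.13 -0.    1.06 -1.7 ]
-> 0.4449 0.2558 0.15 126 n 10
[0, 1.8, 4.6, 0, 0, 0, np.float64(-6.2), 0, 1.3, 4.8, 0, 0, 0, np.float64(-6.2), 0, 0.8, 4.9, 0, 0, 0, np.float64(-6.2), 0, 0.2, 4.9, 0, 0, 0, np.float64(-6.2), 0, -0.3, 5.0, 0, 0, 0, np.float64(-6.2)]
[0, -0.8, 4.9, 0, 0, 0, np.float64(-6.2), 0, -1.4, 4.8, 0, 0, 0, np.float64(-6.2), 0, -1.8, 4.6, 0, 0, 0, np.float64(-6.2), 0, -2.3, 4.3, 0, 0, 0, np.float64(-6.2), 0, -2.8, 4.1, -0.1, 0, 0, np.float64(-6.2)]
```

Request:
move_arm(series=[0, 1.8, 4.6, 0, 0, 0, -6.2, 0, 1.3, 4.8, 0, 0, 0, -6.2, 0, 0.8, 4.9, 0, 0, 0, -6.2, 0, 0.2, 4.9, 0, 0, 0, -6.2, 0, -0.3, 5, 0, 0, 0, -6.2])

```text
time: 29.78
tool_pos: [0.4209, 0.0117, 0.1453]
tcp_rot: [0.141, -3.134, -0.0]
wrist_force: [1.0, 0.6, -0.3]
width: 0.67
grip_force: 33.3
```

Request:
move_arm(series=[0, -0.8, 4.9, 0, 0, 0, -6.2, 0, -1.4, 4.8, 0, 0, 0, -6.2, 0, -1.8, 4.6, 0, 0, 0, -6.2, 0, -2.3, 4.3, 0, 0, 0, -6.2, 0, -2.8, 4.1, 0, 0, 0, -6.2])

```text
time: 30.4
tool_pos: [0.4406, 0.2574, 0.145]
tcp_rot: [0.974, -2.982, 0.002]
wrist_force: [0.6, -0.3, -1.0]
width: 0.667
grip_force: 33.3
```

Request:
move_arm(series=[0, 0, 0, 0, 0, 0, 0, 0, 0, 0, 0, 0, 0, 0])

```text
time: 30.65
tool_pos: [0.441, 0.2558, 0.1454]
tcp_rot: [0.969, -2.984, 0.002]
wrist_force: [-0.8, -0.9, -0.1]
width: 0.665
grip_force: 33.4
```

```bash
python3 -c "
from plan import *
plan([(.4449,.2558,.032,126,0)],step=4)
a=load('w9')['im'];b=snap('wrist','w10')
cv2.imwrite('pics/w910.png',np.hstack([cv2.resize(x,(400,300)) for x in(a,b)])[:,:,::-1])"
```

```text
at [44.1  25.58 14.54] yaw 125.97 tilt 0.26 q [ 0.48  0.03  2.05 -0.    1.06 -1.72]
-> 0.4449 0.2558 0.032 126 n 3
[0, -0.1, -0.1, 3.8, 0, 0, 0, 0, -0.1, -0.1, 3.8, 0, 0, 0, 0, -0.1, 0, 3.7, 0, 0, 0]
```

View pics/w910.png

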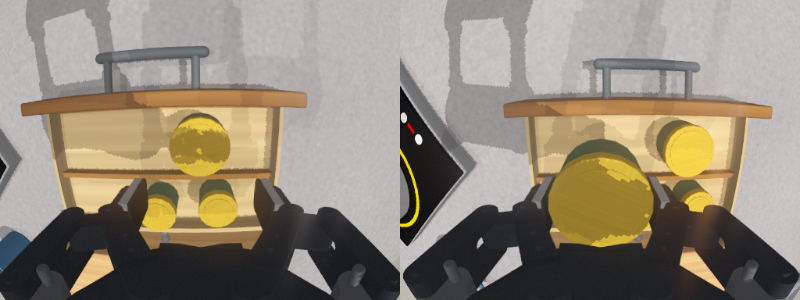

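The pictures show two small tins in the rear row and the first large tin upright in the front row. The held large tin is free of its neighbours at (600,200). Lowering it.

Request:
move_arm(series=[0, -0.1, -0.1, 3.8, 0, 0, 0, 0, -0.1, -0.1, 3.8, 0, 0, 0, 0, -0.1, 0, 3.7, 0, 0, 0, 0, 0, 0, 0, 0, 0, 0])

```text
time: 31.2
tool_pos: [0.4442, 0.2544, 0.0318]
tcp_rot: [0.964, -2.984, 0.002]
wrist_force: [-0.2, 0.8, -1.3]
width: 0.666
grip_force: 34.6
```

Request:
move_arm(series=[7, 0, 0, 0, 0, 0, 0, 7, 0, 0, 0, 0, 0, 0, 7, 0, 0, -4, 0, 0, 0, 7, 0, 0, -5, 0, 0, 0, 7, 0, 0, 0, 0, 0, 0])

```text
time: 31.82
tool_pos: [0.4506, 0.2592, 0.1307]
tcp_rot: [-0.966, 2.977, 0.003]
wrist_force: [0.1, 0.0, 0.4]
width: 0.819
grip_force: 0.0
```

```bash
python3 -c "
from tins import *
tins('s10')
from plan import *
plan([(.42,0,.13,95,6),(.332,-.302,.13,48,6)])"
```

```text
brass 124 [ 0.3318 -0.3016]
blue 256 [ 0.3266 -0.136 ]
at [44.88 25.82 12.82] yaw 125.95 tilt 0.44 q [ 0.47  0.06  2.06  0.    1.02 -1.72]
-> 0.42 0 0.13 95 n 5
[6, 3.5, -3.8, 0, 0, 0, np.float64(6.2), 6, 3.1, -4.2, 0, 0, 0, np.float64(6.2), 6, 2.6, -4.5, -0.1, 0, 0, np.float64(6.2), 6, 2.1, -4.8, 0, 0, 0, np.float64(6.2), 6, 1.5, -4.9, -0.1, 0, 0, np.float64(6.2)]
-> 0.332 -0.302 0.13 48 n 6
[6, 1.9, -4.9, 0, 0, 0, np.float64(7.8), 6, 1.2, -5.1, 0, 0, 0, np.float64(7.8), 6, 0.5, -5.2, 0, 0, 0, np.float64(7.8), 6, -0.2, -5.3, 0, 0, 0, np.float64(7.9), 6, -0.9, -5.2, 0, 0, 0, np.float64(7.8)]
[6, -1.6, -4.9, 0, 0, 0, np.float64(7.9)]
```

Request:
move_arm(series=[6, 3.5, -3.8, 0, 0, 0, 6.2, 6, 3.1, -4.2, 0, 0, 0, 6.2, 6, 2.6, -4.5, -0.1, 0, 0, 6.2, 6, 2.1, -4.8, 0, 0, 0, 6.2, 6, 1.5, -4.9, -0.1, 0, 0, 6.2])

```text
time: 32.5
tool_pos: [0.4161, -0.0023, 0.1255]
tcp_rot: [0.131, -3.138, -0.0]
wrist_force: [0.7, -0.2, 0.4]
width: 0.698
grip_force: 0.0
```

Request:
move_arm(series=[6, 1.9, -4.9, 0, 0, 0, 7.8, 6, 1.2, -5.1, 0, 0, 0, 7.8, 6, 0.5, -5.2, 0, 0, 0, 7.8, 6, -0.2, -5.3, 0, 0, 0, 7.9, 6, -0.9, -5.2, 0, 0, 0, 7.8])

```text
time: 33.12
tool_pos: [0.3425, -0.2544, 0.1256]
tcp_rot: [-0.929, -3.0, -0.001]
wrist_force: [0.5, 0.8, 1.2]
width: 0.701
grip_force: 0.0
```

Request:
move_arm(series=[6, -1.6, -4.9, 0, 0, 0, 7.9, 6, 0, 0, 0, 0, 0, 0])

```text
time: 33.38
tool_pos: [0.3283, -0.3053, 0.1259]
tcp_rot: [-1.135, -2.929, 0.001]
wrist_force: [1.0, 0.4, 0.2]
width: 0.701
grip_force: 0.0
```

```bash
python3 -c "
from plan import *
plan([(.332,-.302,.018,48,6)],step=4)"
```

```text
at [ 32.83 -30.53  12.59] yaw 47.65 tilt 0.04 q [-0.8  -0.07  2.19 -0.    1.02 -1.64]
-> 0.332 -0.302 0.018 48 n 3
[6, 0, 0.2, 3.6, 0, 0, np.float64(-0.1), 6, 0, 0.1, 3.6, 0, 0, np.float64(-0.1), 6, -0.1, 0.2, 3.6, 0, 0, np.float64(-0.1)]
```

Request:
move_arm(series=[6, 0, 0.2, 3.6, 0, 0, 0, 6, 0, 0.1, 3.6, 0, 0, 0, 6, -0.1, 0.2, 3.6, 0, 0, 0, 6, 0, 0, 0, 0, 0, 0])

```text
time: 33.88
tool_pos: [0.3311, -0.2959, 0.0152]
tcp_rot: [-1.121, -2.926, -0.006]
wrist_force: [-1.1, 0.6, 0.5]
width: 0.704
grip_force: 0.0
```

Request:
move_arm(series=[0, 0, 0, 0, 0, 0, 0, 0, 0, 0, 0, 0, 0, 0, 0, 0, 0, 0, 0, 0, 0, 0, 0, 0, 0, 0, 0, 0])

```text
time: 34.38
tool_pos: [0.3343, -0.3004, 0.0192]
tcp_rot: [1.127, 2.931, -0.001]
wrist_force: [-0.4, 0.4, 3.2]
width: 0.487
grip_force: 30.5
```

Request:
move_arm(series=[0, 0, 0, -6, 0, 0, 0, 0, 0, 0, -6, 0, 0, 0, 0, -2, 0, -1, 0, 0, 0, 0, 0, 0, 0, 0, 0, 0])

```text
time: 34.88
tool_pos: [0.35, -0.3147, 0.1504]
tcp_rot: [1.126, 2.928, -0.003]
wrist_force: [-0.3, 0.1, -0.3]
width: 0.477
grip_force: 30.9
```

```bash
python3 -c "
from plan import *
plan([(.42,0,.15,90,0),(.5173,.2837,.15,126,0)])"
```

```text
at [ 35.   -31.47  15.04] yaw 47.95 tilt 0.27 q [-0.79 -0.05  2.13  0.    1.07 -1.62]
-> 0.42 0 0.15 90 n 6
[0, 2.6, 4.7, 0, 0, 0, np.float64(-7.0), 0, 2.1, 5.0, 0, 0, 0, np.float64(-7.0), 0, 1.4, 5.2, 0, 0, 0, np.float64(-7.0), 0, 0.8, 5.3, 0, 0, 0, np.float64(-7.0), 0, 0.2, 5.3, 0, 0, 0, np.float64(-7.0)]
[0, -0.5, 5.4, 0, 0, 0, np.float64(-7.1)]
-> 0.5173 0.2837 0.15 126 n 6
[0, -1.6, 4.7, 0, 0, 0, np.float64(-6.0), 0, -2.1, 4.5, 0, 0, 0, np.float64(-6.0), 0, -2.6, 4.3, 0, 0, 0, np.float64(-6.0), 0, -3.0, 4.0, 0, 0, 0, np.float64(-6.0), 0, -3.4, 3.7, 0, 0, 0, np.float64(-6.0)]
[0, -3.8, 3.2, 0, 0, 0, np.float64(-6.0)]
```

Request:
move_arm(series=[0, 2.6, 4.7, 0, 0, 0, -7, 0, 2.1, 5, 0, 0, 0, -7, 0, 1.4, 5.2, 0, 0, 0, -7, 0, 0.8, 5.3, 0, 0, 0, -7, 0, 0.2, 5.3, 0, 0, 0, -7])

```text
time: 35.5
tool_pos: [0.4048, -0.0492, 0.1464]
tcp_rot: [-0.187, -3.132, -0.001]
wrist_force: [1.1, -0.4, -0.0]
width: 0.48
grip_force: 31.0
```

Request:
move_arm(series=[0, -0.5, 5.4, 0, 0, 0, -7, 0, -1.6, 4.7, 0, 0, 0, -6, 0, -2.1, 4.5, 0, 0, 0, -6, 0, -2.6, 4.3, 0, 0, 0, -6, 0, -3, 4, 0, 0, 0, -6])

```text
time: 36.12
tool_pos: [0.4815, 0.1914, 0.146]
tcp_rot: [0.657, -3.068, 0.001]
wrist_force: [0.3, -0.9, -1.4]
width: 0.477
grip_force: 31.0
```

Request:
move_arm(series=[0, -3.4, 3.7, 0, 0, 0, -6, 0, -3.8, 3.2, 0, 0, 0, -6, 0, 0, 0, 0, 0, 0, 0, 0, 0, 0, 0, 0, 0, 0])

```text
time: 36.62
tool_pos: [0.5145, 0.2838, 0.1461]
tcp_rot: [0.968, -2.984, 0.002]
wrist_force: [0.3, 0.1, -0.3]
width: 0.481
grip_force: 31.0
```

```bash
python3 -c "
from plan import *
plan([(.5173,.2837,.034,126,0)],step=4)"
```

```text
at [51.45 28.38 14.61] yaw 125.95 tilt 0.27 q [ 0.46  0.18  1.89 -0.    1.08 -1.74]
-> 0.5173 0.2837 0.034 126 n 3
[0, -0.1, -0.1, 3.7, 0, 0, 0, 0, -0.1, 0, 3.8, 0, 0, 0, 0, 0, -0.1, 3.7, 0, 0, 0]
```

Request:
move_arm(series=[0, -0.2, -0.1, 3.7, 0, 0, 0, 0, -0.1, 0, 3.8, 0, 0, 0, 0, 0, 0, 3.7, 0, 0, 0, 0, 0, 0, 0, 0, 0, 0])

```text
time: 37.12
tool_pos: [0.5165, 0.2828, 0.0334]
tcp_rot: [0.965, -2.983, 0.002]
wrist_force: [-0.3, -0.6, -1.3]
width: 0.481
grip_force: 31.6
```

Request:
move_arm(series=[5.6, 0, 0, 0, 0, 0, 0, 5.6, 0, 0, 0, 0, 0, 0, 5.6, 0, 0, -4, 0, 0, 0, 5.6, 0, 0, -5, 0, 0, 0, 5.6, 0, 0, -5, 0, 0, 0])

```text
time: 37.75
tool_pos: [0.5195, 0.2858, 0.179]
tcp_rot: [-0.969, 2.987, 0.0]
wrist_force: [0.5, 0.9, -0.6]
width: 0.66
grip_force: 0.0
```

Request:
move_arm(series=[3, 1, 5, -1, 0, 0, 0, 3, 1, 0, 0, 0, 0, 0, 3, 1, 0, 0, 0, 0, 0, 3, 0, 0, 0, 0, 0, 0])

```text
time: 38.25
tool_pos: [0.4651, 0.3074, 0.1856]
tcp_rot: [0.968, -2.987, 0.001]
wrist_force: [0.3, -0.2, -0.1]
width: 0.354
grip_force: 0.0
```

```bash
python3 -c "
from plan import *
plan([])
a=snap('wrist','w11');b=snap('scene','s11')
cv2.imwrite('pics/w11b.png',np.hstack([cv2.resize(a,(400,300)),cv2.resize(b[80:350,80:440],(400,300))])[:,:,::-1])"
```

```text
at [46.51 30.74 18.56] yaw 125.92 tilt 0.08 q [ 0.54  0.08  1.92 -0.    1.14 -1.66]
```

View pics/w11b.png

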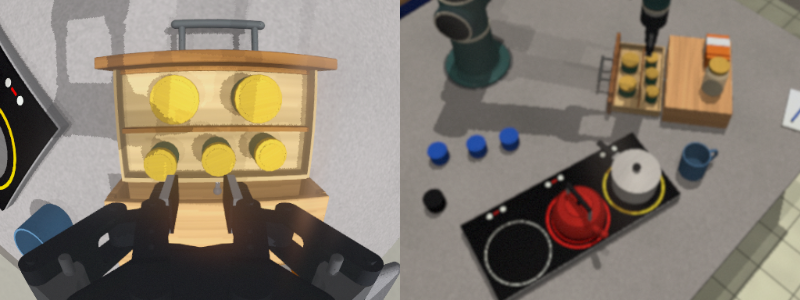

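All five tins stand upright in their proper rows: two large in front, three small behind. The kettle is in the red ring, the pan in the yellow one. Next I push the drawer home by the handle bar with the fingers shut.

```bash
python3 -c "
from plan import *
w=load('w11')
print('bar',onz(w,(215)*1.28,22*1.28,.053)); plan([(.319,.226,.16,126,0),(.319,.226,.042,126,0),(.4608,.3291,.042,126,0)],step=5)"
```

```text
bar [0.34118037 0.23726242 0.053     ]
at [46.59 30.78 18.57] yaw 125.89 tilt 0.05 q [ 0.54  0.09  1.91 -0.    1.14 -1.66]
-> 0.319 0.226 0.16 126 n 4
[0, 4.2, 0.5, 0.6, 0, 0, 0, 0, 4.2, 0.5, 0.7, 0, 0, 0, 0, 4.1, 0.5, 0.6, 0, 0, np.float64(-0.1), 0, 4.2, 0.5, 0.7, 0, 0, 0]
-> 0.319 0.226 0.042 126 n 3
[0, 0, 0, 3.9, 0, 0, 0, 0, 0, 0, 3.9, 0, 0, 0, 0, 0, 0, 4.0, 0, 0, 0]
-> 0.4608 0.3291 0.042 126 n 4
[0, -4.4, 0, 0, 0, 0, 0, 0, -4.4, 0, 0, 0, 0, 0, 0, -4.4, 0, 0, 0, 0, 0, 0, -4.3, 0, 0, 0, 0, 0]
```

Request:
move_arm(series=[0, 4.4, 0.5, 0.6, 0, 0, 0, 0, 4.4, 0.5, 0.7, 0, 0, 0, 0, 4.4, 0.5, 0.6, 0, 0, 0, 0, 4.4, 0.5, 0.7, 0, 0, 0, 0, 0, 0, 0, 0, 0, 0])

```text
time: 38.98
tool_pos: [0.3088, 0.2194, 0.1584]
tcp_rot: [0.968, -2.985, 0.002]
wrist_force: [0.3, 0.2, 0.2]
width: 0.004
grip_force: 0.0
```

```bash
python3 -c "
from plan import *
plan([(.311,.220,.042,126,0),(.4608,.3291,.042,126,0)],step=5)
x=np.array([.809,.588]);print((read_state()['tool_pos'][:2]-[.5093,.3644])@x)"
```

```text
at [30.88 21.94 15.84] yaw 125.92 tilt 0.22 q [ 0.55 -0.26  2.28 -0.    1.12 -1.65]
-> 0.311 0.22 0.042 126 n 3
[0, -0.1, 0, 3.9, 0, 0, 0, 0, -0.1, 0, 3.9, 0, 0, 0, 0, 0, -0.1, 3.8, 0, 0, np.float64(-0.1)]
-> 0.4608 0.3291 0.042 126 n 4
[0, -4.6, 0, 0, 0, 0, 0, 0, -4.7, 0, 0, 0, 0, 0, 0, -4.6, 0, 0, 0, 0, 0, 0, -4.7, 0, 0, 0, 0, 0]
-0.2475221329009724
```

Request:
move_arm(series=[0, 0, 0, 3.9, 0, 0, 0, 0, 0, 0, 3.9, 0, 0, 0, 0, 0, 0, 3.8, 0, 0, 0, 0, 0, 0, 0, 0, 0, 0])

```text
time: 39.48
tool_pos: [0.3102, 0.2202, 0.042]
tcp_rot: [0.967, -2.982, 0.003]
wrist_force: [-0.7, -0.9, 0.4]
width: 0.001
grip_force: 0.0
```

Request:
move_arm(series=[0, -1, 0, 0, 0, 0, 0, 0, -1, 0, 0, 0, 0, 0, 0, -1.2, 0, 0, 0, 0, 0, 0, -1.5, 0, 0, 0, 0, 0, 0, -1.5, 0, 0, 0, 0, 0])

```text
time: 40.1
tool_pos: [0.3629, 0.2588, 0.0447]
tcp_rot: [-0.969, 2.987, 0.001]
wrist_force: [-1.9, -0.4, 1.3]
width: 0.003
grip_force: 1.1
```

```bash
python3 -c "
from plan import *
plan([])
x=np.array([.809,.588]);s=read_state();print((s['tool_pos'][:2]-[.5093,.3644])@x,s['wrist_force'])"
```

```text
at [36.29 25.88  4.47] yaw 125.96 tilt 0.05 q [ 0.56  0.05  2.25  0.    0.84 -1.63]
-0.18047703121123268 [-1.91250341 -0.43003474  1.30279568]
```

Request:
move_arm(series=[0, -1.6, 0, 0, 0, 0, 0, 0, -1.6, 0, 0, 0, 0, 0, 0, -1.6, 0, 0, 0, 0, 0, 0, -1.6, 0, 0, 0, 0, 0, 0, -1.6, 0, 0, 0, 0, 0])

```text
time: 40.72
tool_pos: [0.4271, 0.3054, 0.044]
tcp_rot: [0.969, -2.988, -0.0]
wrist_force: [-2.9, -1.1, 0.9]
width: 0.0
grip_force: 1.1
```

Request:
move_arm(series=[0, -1, 0, 0, 0, 0, 0, 0, -0.8, 0, 0, 0, 0, 0, 0, -0.8, 0, 0, 0, 0, 0, 0, -0.5, 0, 0, 0, 0, 0])

```text
time: 41.22
tool_pos: [0.45, 0.3219, 0.0439]
tcp_rot: [0.968, -2.984, 0.002]
wrist_force: [-4.7, -2.0, 3.7]
width: 0.003
grip_force: 2.3
```

```bash
python3 -c "
from plan import *
plan([])
x=np.array([.809,.588]);s=read_state();print((s['tool_pos'][:2]-[.5093,.3644])@x,s['wrist_force'])
snap('side','d12')"
```

```text
at [45.   32.19  4.39] yaw 125.96 tilt 0.28 q [ 0.58  0.24  2.03 -0.    0.88 -1.62]
-0.07297850022075424 [-4.72669018 -1.97601077  3.66576481]
```

In the catch now (about 5 N). Pushing the last centimetre.

Request:
move_arm(series=[0, -0.5, 0, 0, 0, 0, 0, 0, -0.4, 0, 0, 0, 0, 0, 0, 0, 0, 0, 0, 0, 0])

```text
time: 41.65
tool_pos: [0.4531, 0.324, 0.0434]
tcp_rot: [0.965, -2.974, 0.008]
wrist_force: [-16.8, -12.9, 16.5]
width: -0.001
grip_force: 10.5
```

Request:
move_arm(series=[0, -0.4, 0, 0, 0, 0, 0, 0, 0, 0, 0, 0, 0, 0])

```text
time: 41.9
tool_pos: [0.4532, 0.3241, 0.0429]
tcp_rot: [0.963, -2.966, 0.011]
wrist_force: [-23.6, -17.0, 24.9]
width: -0.004
grip_force: 15.4
```

```bash
python3 -c "
from plan import *
plan([])
x=np.array([.809,.588]);s=read_state();print((s['tool_pos'][:2]-[.5093,.3644])@x,s['wrist_force'])"
```

```text
at [45.32 32.41  4.29] yaw 125.99 tilt 1.37 q [ 0.58  0.26  2.01 -0.    0.9  -1.62]
-0.06906302324118742 [-23.61848344 -17.01455329  24.88323148]
```

The push meets a hard stop at the expected home position. Backing off and lifting clear.

Request:
move_arm(series=[0, 1, 0, 0, 0, 0, 0, 0, 2, 0, 0, 0, 0, 0, 0, 4, 0, 0, 0, 0, 0, 0, 0, 0, -5, 0, 0, 0, 0, 0, 0, -6, 0, 0, 0])

```text
time: 42.52
tool_pos: [0.4044, 0.2886, 0.1539]
tcp_rot: [0.969, -2.986, 0.001]
wrist_force: [1.4, 1.3, 1.0]
width: 0.005
grip_force: 0.0
```

Request:
move_arm(series=[0, 0, 0, -6, 0, 0, 0, 0, 0, 0, 0, 0, 0, 0, 0, 0, 0, 0, 0, 0, 0])

```text
time: 42.9
tool_pos: [0.4061, 0.2898, 0.2148]
tcp_rot: [-0.969, 2.986, 0.001]
wrist_force: [-0.5, 0.4, 0.3]
width: -0.003
grip_force: 0.0
```

```bash
python3 -c "
from m import *
a=snap('scene','s13');b=snap('side','d13');w=snap('wrist','w13')
print(read_state()['tool_pos'],read_state()['tcp_rot'])
S=load('s13');H,Sa,V=masks(a)
m=((H<8)|(H>172))&(Sa>140)&(V>60)
for A,c,bb,mm in blobs(m,60): print(A,c,bb)
c=lambda im,x,y:cv2.resize(im[y:y+225,x:x+256],(400,350))
cv2.imwrite('pics/f.png',np.vstack([np.hstack([c(a,150,120),c(b,200,100)]),np.hstack([cv2.resize(w,(400,240)),cv2.resize(b[95:250,130:330],(400,240))])])[:,:,::-1])"
```

```text
[0.4046 0.2889 0.2123] [ 0.9685 -2.9854  0.0014]
240 [267.275   48.5458] [256  39  24  21]
505 [10.4079 81.1347] [ 0 67 29 31]
2495 [239.9166 276.6365] [210 247  60  58]
```

View pics/f.png

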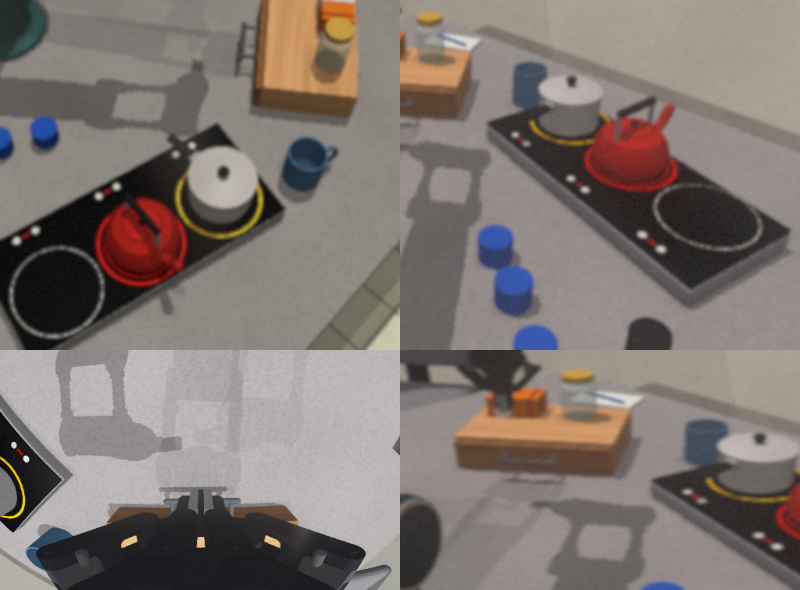

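The drawer is shut flush, the kettle stands inside the red ring, the pan inside the yellow ring, and the bystanders have not moved. Handing in.

```bash
python3 -c "
from workcell import *
print(finish_job())"
```

```text
the job is handed in; nothing more can be done
None
```

The job is done and handed in: the saucepan is on the keep-warm ring, the kettle is on the boiling ring, all five tins are upright in their rows, and the drawer is home; no verdict came back.

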